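Change the gas ring over from glue pot to wax tins

TASK

Change the gas ring over from the glue pot to the wax tins: first turn the gas tap fully off, then lift the glue pot off the ring by its handle and stand it on the cork mat, keeping it upright. Then lay the round warming plate centred on the ring, stand every wax tin upright on the plate, inside its rim, and only then turn the gas tap fully on again (a pilot relights the ring). Leave the other things on the bench where they are.

Things in the scene. Friction and masses are not known exactly. Their poses are not given: they have to be found in the camera images.
- ring: cast-iron gas boiling ring, fixed to the bench; origin on the bench at its centre. Its pan support is four radial bars reaching 105 mm from the centre, tops 60 mm above the bench. A brass pipe 30 mm above the bench leaves it along the ring's own -y and carries the ball valve (gas tap), then a rubber hose runs off along the ring's +x
- ring_top (a point): centre of the pan support, at the height of its top (60 mm above the bench)
- tap_axis (a point): point on the vertical pivot axis of the gas tap's lever, at the height of the lever (66 mm above the bench), 165 mm from the ring's centre along the ring's -y
- tap_grip (a point): middle of the yellow sleeve of the tap lever, 62 mm from the pivot; the sleeve is 60 mm long (30 to 92 mm from the pivot), 18 mm wide, 12 mm high, and moves with the lever; its x axis points from the grip to the pivot. Free space on both sides of it; when the tap is on, the pipe and its elbow lie under it, reaching 43 mm above the bench
- tap (a joint): gas tap lever, rad, a quarter turn about the vertical between two stops: 0 = shut, the lever square to the pipe and pointing along the ring's -x (towards the robot side); 1.57 = fully on, the lever in line with the pipe and pointing along the ring's -y (away from the ring). Grows anticlockwise seen from above. Starts on. It stays where it is left; about 3 N at the sleeve moves it
- pot: glue pot, aluminium, closed with a flat lid, 120 mm diameter (127 mm at the lid), 111 mm high, with a stiff steel bail handle fixed upright over it; about 0.65 kg; origin at the centre of its underside, z up. Starts standing on the ring
- pot_grip (a point): middle of the round wooden grip of the pot's handle, 162 mm above the pot's underside, straight over its centre; the grip is 18 mm thick and 70 mm long along the pot's own y axis (so grip it across the pot's x), with 51 mm free below it; the bail's wire legs come down at the pot's y = +-66 mm
- mat: round cork mat fixed to the bench, 170 mm diameter, 10 mm thick; origin at the centre of its underside. It lies to the left or to the right of the ring
- mat_top (a point): centre of the cork mat's top face, 10 mm above the bench
- plate: warming plate: dark steel disc, 210 mm diameter, 8 mm thick, with a rim 5 mm thick standing 10 mm above its top face all round (200 mm inside the rim) and a round wooden lifting knob in its middle; about 0.65 kg; origin at the centre of its underside, z up. Starts lying on the bench on the other side of the ring from the cork mat
- plate_top (a point): centre of the plate's top face (inside the rim), 8 mm above its underside (so 68 mm above the bench once it is on the ring)
- plate_knob (a point): middle of the plate's knob, 34 mm above the plate's underside; the knob is 24 mm in diameter, from 22 to 46 mm above the underside, on a thinner 14 mm stem
- tin1: wax tin (one of up to four alike; the number present varies): plain steel screw-lid tin with a white paper band, 54 mm diameter, 48 mm high, 0.16 kg; origin at the centre of its underside, z up. Starts standing on the bench. May be knocked 2 to 4 cm aside during the job
- tin2: wax tin (one of up to four alike; the number present varies): plain steel screw-lid tin with a white paper band, 54 mm diameter, 48 mm high, 0.16 kg; origin at the centre of its underside, z up. Starts standing on the bench. May be knocked 2 to 4 cm aside during the job
- tin3: wax tin (one of up to four alike; the number present varies): plain steel screw-lid tin with a white paper band, 54 mm diameter, 48 mm high, 0.16 kg; origin at the centre of its underside, z up. Starts standing on the bench. May be knocked 2 to 4 cm aside during the job
- tin4: wax tin (one of up to four alike; the number present varies): plain steel screw-lid tin with a white paper band, 54 mm diameter, 48 mm high, 0.16 kg; origin at the centre of its underside, z up. Starts standing on the bench. May be knocked 2 to 4 cm aside during the job
- bottle1: leave alone (it may shift up to 60 mm): amber glass dye bottle, 44 mm diameter, 110 mm high; origin under its centre
- bottle2: leave alone (it may shift up to 60 mm): amber glass dye bottle, 44 mm diameter, 110 mm high; origin under its centre
- paint1: leave alone (it may shift up to 60 mm): paint tin, 77 mm diameter, 95 mm high; origin under its centre
- paint2: leave alone (it may shift up to 60 mm): paint tin, 77 mm diameter, 95 mm high; origin under its centre
- tape: leave alone (it may shift up to 60 mm): roll of masking tape lying flat, 90 mm diameter, 25 mm high; origin under its centre
- screwdriver: leave alone (it may shift up to 60 mm): screwdriver lying on the bench; origin under its middle
There are look-alikes about, which are no part of the job. What is shaped like the tin2 but pink or purple is not meant.

How it is judged:
On the way, in this order (a step that is already met when the one before it is completed fails the run):
1. the gas tap is fully off (value of joint tap below 0.1 rad), for 0.2 s.
2. the glue pot stands upright on the cork mat, released, with the gas off (horizontal distance between pot and mat_top below 0.04 m and z of pot in the frame of mat_top between -0.005 and 0.006 m and angle between pot's own z axis and vertical below 0.08 rad and linear speed of pot below 0.05 m/s and contact force between the fingers and pot below 0.2 N and value of joint tap below 0.1 rad), for 0.2 s.
3. the plate lies centred on the ring and every wax tin stands on it, with the gas still off (horizontal distance between plate and ring_top below 0.02 m and z of plate in the frame of ring_top between -0.005 and 0.006 m and angle between plate's own z axis and vertical below 0.06 rad and horizontal distance between each of tin1, tin2, tin3, tin4 and plate_top below 0.08 m and z of tin1 in the frame of plate_top between -0.005 and 0.006 m and angle between each of tin1, tin2, tin3, tin4's own z axis and vertical below 0.1 rad and linear speed of each of tin1, tin2, tin3, tin4 below 0.05 m/s and z of tin2 in the frame of plate_top between -0.005 and 0.006 m and z of tin3 in the frame of plate_top between -0.005 and 0.006 m and z of tin4 in the frame of plate_top between -0.005 and 0.006 m and value of joint tap below 0.1 rad), for 0.2 s.
At the end, for the whole second after the job is handed in: The gas tap is on (above 1.45 rad); the pot stands upright on the cork mat, its centre within 40 mm of the mat's; the plate lies flat on the ring, centred within 20 mm; every wax tin present stands upright on the plate, its centre within 80 mm of the plate's, all at rest (horizontal distance between pot and mat_top below 0.04 m and z of pot in the frame of mat_top between -0.005 and 0.006 m and angle between pot's own z axis and vertical below 0.08 rad and linear speed of each of pot, tin1, tin2, tin3, tin4 below 0.05 m/s and contact force between the fingers and pot below 0.2 N and horizontal distance between plate and ring_top below 0.02 m and z of plate in the frame of ring_top between -0.005 and 0.006 m and angle between plate's own z axis and vertical below 0.06 rad and horizontal distance between each of tin1, tin2, tin3, tin4 and plate_top below 0.08 m and z of tin1 in the frame of plate_top between -0.005 and 0.006 m and angle between each of tin1, tin2, tin3, tin4's own z axis and vertical below 0.1 rad and z of tin2 in the frame of plate_top between -0.005 and 0.006 m and z of tin3 in the frame of plate_top between -0.005 and 0.006 m and z of tin4 in the frame of plate_top between -0.005 and 0.006 m and value of joint tap above 1.45 rad); the robot touches nothing.
It fails at once if the glue pot is tipped more than about 30 degrees (angle between pot's own z axis and vertical above 0.52 rad).
It fails at once if the gas is on with neither pot nor plate on the ring (value of joint tap above 0.5 rad and horizontal distance between each of pot, plate and ring_top above 0.06 m).
It fails at once if one of the other things on the bench is moved more than 60 mm (distance of any of bottle1, bottle2, paint1, paint2, tape, screwdriver from where it was at the start of the episode above 0.06 m).
Of tin1, tin2, tin3, tin4 only 2 to 4 are there at a start; the rules pass over those that are not, and their reading is None.
At some moment in a run one of tin1, tin2, tin3, tin4 may be knocked a few centimetres aside while the robot is not near it.
It also fails if it takes over 200 s, if anything falls off the work surface, if the arm or the gripper's body presses on something with over 40 N, if the wrist force passes 120 N, or if a joint passes its speed limit or range.

ROBOT

A 6-joint arm with a two-finger parallel gripper is mounted at the origin on the work surface. World frame = base frame: x ahead of the robot, y to its left, z up, the work surface at z = 0. Lengths are in m, angles in rad, forces in N, time in s.
With the tool pointing down it reaches from about 0.3 to 0.85 m from the base axis. Payload 4.2 kg.
Tool frame: the origin (TCP) lies at the very end of the fingers, on their centre line; the grasp point (between the pads) lies 19 mm behind it; y points along the fingers, x is the direction in which the jaws open and shut, and the axes are right-handed (so a half turn about y gives the same grasp; the last joint's range is limited). The gripper opens to 91 mm and grips with 3 to 60 N. Pads are 32 mm wide; open, the fingers measure 118 mm over their backs; the gripper's body (76 mm by 178 mm) begins 60 mm behind the grasp point.
Start: joints at [-1.147, 0.32, 1.565, -0, 1.257, -0.02], TCP at [0.247, -0.519, 0.214] pointing down, gripper open.
Joint ranges: [-3.11, 3.11], [-0.84, 2.01], [0.21, 2.61], [-1.34, 4.49], [0.05, 2.63], [-2.56, 2.56]. Speed limits (rad/s): [2.57, 2.57, 3.14, 3.14, 3.14, 3.14].

INTERFACE

Orientations are given as [roll, pitch, yaw] about the fixed x, y, z axes, in that order (R = Rz(yaw) Ry(pitch) Rx(roll)).
In Python, from plant import * gives the robot as it stands.
- The arm moves only by the tool apply_moves, never from a script. Its argument "targets" is a list of rows, each a list of 5 numbers: the opening in per cent of the stroke, from 0 (shut) to 100 (fully open), then the shift along the tool's x, y, z in cm, then the turn about the tool's y in degrees. In form: [[hand, x, y, z, spin], ...]. A call has 1 to 8 rows; each row is the pose to reach, as a shift and turn from the pose commanded when the call began, along the tool's axes at that moment; what a row does not reach only later rows make up. A row lasts 1/10 s, in which the tool goes at most 50 mm and 8.59 degrees, less where a joint would pass 70% of its speed; a pose out of reach is approached as far as the arm can. A call with a gripper value outside its range is refused whole. The fingers move at their own pace and stop on an object; "force" is the grip in N (left out, the last holds). Time passes only in rows, so rows that repeat a pose let the fingers close. It gives the time, the measured TCP pose, the force and the opening at its end, in the units of the state.
- get_state(): the state, without advancing time (a new reading comes with each control period).
- camera(name): name is "scene" or "side" or "wrist"; returns the picture (420x560x3 uint8, red, green, blue); there is no depth.
- camera_info(name): a dict with "K" (3x3 intrinsics, pixels), "k1" (the pictures are not rectified: a ray, as slopes to the right and down, at radius r is drawn at 1 + k1 r^2 times it, then the intrinsics apply), "extrinsics" (4x4, takes a point from world to camera coordinates); the wrist camera has in their place "hand_eye" (4x4, takes a point from camera to tool coordinates, whose origin is the TCP and whose axes are the tool frame's). Camera axes: x right, y up, looking along -z (the intrinsics and any distortion apply to the point x, -y, -z); pixel columns grow to the right and rows downward; lengths in m; the calibration is good to about 2 mm. A picture is of the moment at which its call begins: read the wrist's pose just before it. camera_info takes no time and is no camera call.
- finish_job(): hands the job in, once; it reports no verdict.
Trained networks look in the newest picture that a camera, given by its name, has taken for a name from the list of things; names that differ only in an ending like _2 or _b are one class to them, and where a whole thing is asked for, a point or a joint stands for the part that bears it (a point fixed in the world has none). Each returns a list of dicts, best first, with "conf" (0 to 1); they miss things now and then, are a little off and sometimes report something else, mostly with a low value. They report only what shows in the picture. A call takes as long as a camera call. They do not tell look-alikes from the thing itself.
- look_for(thing, camera): "box" ([left, top, right, bottom] in pixels, round what is visible of it).
- regions_of(thing, camera): "pixels" (420x560 bool, what is visible of it) and "box" ([left, top, right, bottom] in pixels, round what is visible of it).
- mark_of(thing, camera): "position" ([column, row] in pixels: a listed point, or the origin of a listed thing).
The state is a dict: "time_s": time; "joint_positions": joint angles; "qd": joint speeds; "tau": joint torques, N m; "tcp_pos": TCP position; "tcp_rot": TCP orientation; "force": force on the tool from outside, world axes, zero at the start; "moment": the same for the moment, N m; "grip_width": finger opening in m.
Only numpy, scipy, OpenCV 4.12 (cv2) and the standard library are available. Lean on these libraries where they do the work, as an engineer would, in place of code of your own. Each camera call takes 0.05 s, during which the arm holds its last target.

## Working session

There is one attempt and no reset: what is moved stays moved. The work goes in short steps, Python scripts to look and compute and a tool call to move; the robot and the scene stay as the last step left them, time stands still between calls to the robot, and variables do not carry over. Pictures are saved under pics/ and viewed, and the job is handed in when it is done.

Besides the shell and the picture viewer there is one more tool, called after "Call:" as a command line: name --pt "numbers of a row" for each row, then --argument value for the rest. apply_moves: Moves the arm, as the interface text tells. Its arguments: {"type":"object","properties":{"targets":{"type":"array"},"force":{"type":"number"}},"required":["targets"]}

```bash
ls; mkdir -p pics; python3 - <<'E'
from plant import *
import cv2,numpy as np
s=get_state();print(s)
for n in ["scene","side","wrist"]:
    im=camera(n);cv2.imwrite(f"pics/a_{n}.png",im[:,:,::-1]);print(n,camera_info(n))
E
```

```text
pics
{'time_s': 0.0, 'joint_positions': array([-1.14699344e+00,  3.20325895e-01,  1.56566449e+00, -4.89537745e-05,
        1.25742729e+00, -2.00010212e-02]), 'qd': array([ 5.71531330e-04,  7.01194270e-05, -5.89269706e-04,  8.78440243e-04,
       -8.16231888e-04, -9.12139078e-04]), 'tau': array([ 9.82741149e-04, -4.12457657e+01, -2.31975478e+01,  7.29776337e-02,
        4.57257824e-02, -1.14781596e-04]), 'tcp_pos': array([ 0.24666892, -0.51883916,  0.21310642]), 'tcp_rot': array([-1.57080636,  0.00182558, -1.12697729]), 'force': array([ 0.88592139,  0.25693845, -0.48055993]), 'moment': array([ 0.00472981, -0.01726715, -0.0350151 ]), 'grip_width': 0.09123222284421345}
scene {'K': array([[481.27273616,   0.        , 278.65579043],
       [  0.        , 481.27273616, 207.46029591],
       [  0.        ,   0.        ,   1.        ]]), 'k1': -0.13652764086556288, 'extrinsics': array([[ 7.99675502e-01,  6.00431117e-01,  1.25087722e-03,
        -4.37108091e-01],
       [-4.64506601e-01,  6.17323637e-01,  6.34937119e-01,
         1.44806300e-01],
       [ 3.80463807e-01, -5.08324700e-01,  7.7
[... 430 characters left out ...]
 0.84816154, -0.24885597],
       [-0.35790198,  0.76920692,  0.52936461, -1.07445639],
       [ 0.        ,  0.        ,  0.        ,  1.        ]])}
wrist {'K': array([[324.07135686,   0.        , 279.58998363],
       [  0.        , 324.07135686, 211.59730022],
       [  0.        ,   0.        ,   1.        ]]), 'k1': -0.056450842914745614, 'hand_eye': array([[ 9.99999987e-01,  9.12947618e-05, -1.30188976e-04,
         3.73336042e-04],
       [-1.50585878e-04,  2.80787151e-01, -9.59770052e-01,
        -1.70765728e-01],
       [-5.10665867e-05,  9.59770060e-01,  2.80787162e-01,
         8.02802746e-02],
       [ 0.00000000e+00,  0.00000000e+00,  0.00000000e+00,
         1.00000000e+00]])}
```

View pics/a_scene.png

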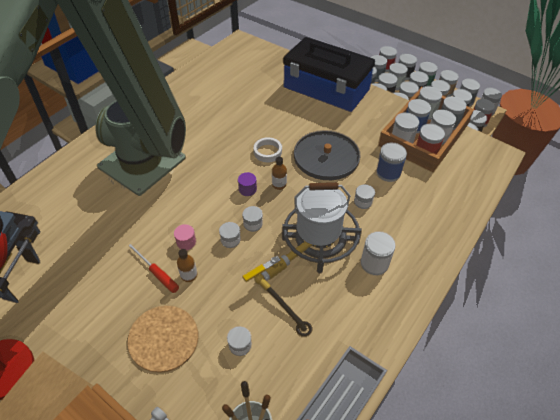

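View pics/a_side.png

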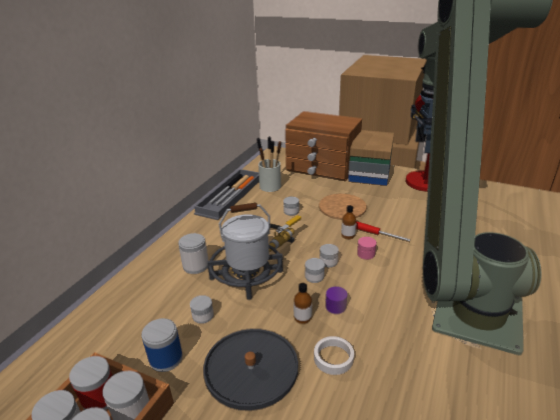

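View pics/a_wrist.png

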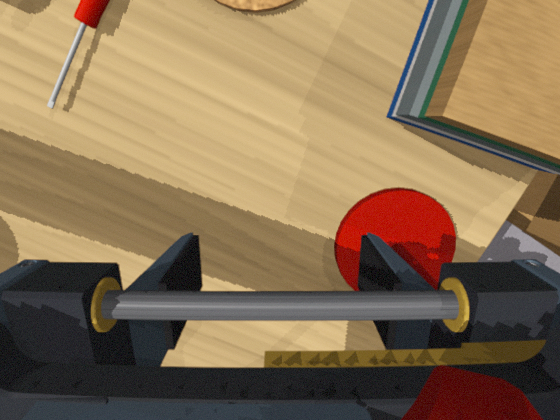

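```bash
cat > h.py <<'E'
from plant import *
import cv2,numpy as np
from scipy.spatial.transform import Rotation as Ro
from scipy.optimize import least_squares
def ext(name,s=None):
    ci=camera_info(name)
    if name=="wrist":
        T=np.eye(4);T[:3,:3]=Ro.from_euler('xyz',s['tcp_rot']).as_matrix();T[:3,3]=s['tcp_pos']
        return ci,np.linalg.inv(T@ci['hand_eye'])
    return ci,ci['extrinsics']
def proj(name,P,s=None):
    ci,E=ext(name,s);P=np.atleast_2d(P)
    c=P@E[:3,:3].T+E[:3,3];a=c[:,0]/-c[:,2];b=-c[:,1]/-c[:,2]
    f=1+ci['k1']*(a*a+b*b);K=ci['K']
    return np.c_[K[0,0]*a*f+K[0,2],K[1,1]*b*f+K[1,2]]
def ray(name,uv,s=None):
    ci,E=ext(name,s);K=ci['K']
    d=cv2.undistortPoints(np.array([[uv]],float),K,np.array([ci['k1'],0,0,0,0.]))[0,0]
    R=E[:3,:3];o=-R.T@E[:3,3];v=R.T@np.array([d[0],-d[1],-1]);return o,v/np.linalg.norm(v)
def onz(name,uv,z,s=None):
    o,v=ray(name,uv,s);return o+v*(z-o[2])/v[2]
def tri(obs):
    A=np.zeros((3,3));b=np.zeros(3)
    for o,v in obs:
        M=np.eye(3)-np.outer(v,v);A+=M;b+=M@o
    p=np.linalg.solve(A,b)
    return p,[np.linalg.norm((np.eye(3)-np.outer(v,v))@(p-o)) for o,v in obs]
def save(n,im):cv2.imwrite(f"pics/{n}.png",im[:,:,::-1])
def yaw(s):return s['tcp_rot'][2]
def tool(s,p,y=None):
    """cm shift in tool axes to world point p for TCP and spin deg"""
    R=Ro.from_euler('xyz',s['tcp_rot']).as_matrix()
    return np.round(100*R.T@(np.array(p)-s['tcp_pos']),2), None if y is None else np.round(-np.degrees((y-yaw(s)+np.pi/2)%np.pi-np.pi/2),1)
E
python3 - <<'E'
from h import *
np.set_printoptions(precision=4,suppress=True)
camera("scene");camera("side")
Z=dict(ring=0,ring_top=.06,tap_axis=.066,tap_grip=.066,pot=.06,pot_grip=.222,mat=0,mat_top=.01,plate=0,plate_top=.008,plate_knob=.034,tin1=0,bottle1=0,paint1=0,tape=0,screwdriver=0)
for t,z in Z.items():
    for c in ["scene","side"]:
        for d in mark_of(t,c)[:6]:
            if d['conf']>.2: print(t,c,round(d['conf'],2),np.round(d['position'],1),onz(c,d['position'],z))
E
```

```text
ring scene 0.73 [323.3 240.7] [0.63   0.0922 0.    ]
ring side 0.76 [247.6 273.2] [0.6201 0.0816 0.    ]
ring_top side 0.88 [244.9 258.2] [0.6199 0.0895 0.06  ]
tap_axis scene 0.58 [274.2 263.9] [ 0.594  -0.0816  0.066 ]
tap_axis side 0.57 [276.1 231.3] [ 0.5926 -0.0577  0.066 ]
tap_grip scene 0.71 [150.5 272.3] [ 0.3662 -0.2858  0.066 ]
tap_grip scene 0.64 [235.1 347.2] [ 0.6573 -0.3078  0.066 ]
tap_grip scene 0.51 [253.4 272.5] [ 0.5685 -0.1321  0.066 ]
tap_grip side 0.29 [163.9 360.4] [0.6042 0.4734 0.066 ]
pot scene 0.89 [320.4 226. ] [0.6176 0.0891 0.06  ]
pot scene 0.53 [375.2 261.5] [0.7905 0.0787 0.06  ]
pot_grip scene 0.92 [321.2 186.1] [0.6125 0.0803 0.222 ]
pot_grip side 0.79 [247.1 208. ] [0.6053 0.0814 0.222 ]
mat scene 0.55 [163.3 339.1] [ 0.4861 -0.3788  0.    ]
mat side 0.7 [342.6 205.5] [ 0.4847 -0.3889  0.    ]
mat side 0.32 [246.1 205.3] [ 0.8092 -0.2573  0.    ]
mat_top scene 0.55 [160.  337.6] [ 0.4818 -0.3829  0.01  ]
mat_top side 0.72 [346.  201.7] [ 0.4769 -0.403   0.01  ]
mat_top side 0.72 [251.3 366. ] [0.4531 0.3734 0.01  ]
mat_top side 0.39 [165.3 359.4] [
[... 1228 characters left out ...]
2014  0.    ]
bottle1 side 0.59 [248.9 364. ] [0.465  0.3638 0.    ]
paint1 scene 0.93 [388.9 171.8] [0.649  0.4328 0.    ]
paint1 scene 0.6 [277.2 262.8] [ 0.5723 -0.0406  0.    ]
paint1 scene 0.56 [374.7 262.3] [0.7789 0.1155 0.    ]
paint1 side 0.65 [164.4 360.2] [ 0.648   0.4329 -0.    ]
tape scene 0.92 [265.4 154.8] [0.2982 0.2607 0.    ]
tape side 0.95 [333.4 358.6] [0.295  0.2743 0.    ]
screwdriver scene 0.91 [151.8 272.1] [ 0.3275 -0.2631  0.    ]
screwdriver scene 0.49 [322.4 186.9] [0.5186 0.2554 0.    ]
screwdriver side 0.83 [377.6 236.4] [ 0.3211 -0.2444  0.    ]
screwdriver side 0.44 [244.5 273.7] [0.6273 0.0871 0.    ]
screwdriver side 0.22 [312.4 276.2] [0.4436 0.0216 0.    ]
```

```bash
python3 - <<'E'
from h import *
s=get_state(); print(s['tcp_pos'],tool(s,[.575,-.14,.21],-.17))
E
```

```text
[ 0.24689651 -0.51932879  0.21397256] (array([-20.17,   0.39,  45.92]), np.float64(-54.8))
```

Call:
apply_moves --pt "100 -2 0 4.5 -8" --pt "100 -4 0 9 -16" --pt "100 -6 0 13.5 -24" --pt "100 -8 0 18 -32" --pt "100 -10 0 22.5 -40" --pt "100 -12 0 27 -48" --pt "100 -14 0 31.5 -54.8" --pt "100 -16 0 36 -54.8"

```text
time_s: 2.65
tcp_pos: [0.5044, -0.2185, 0.2142]
tcp_rot: [-1.571, -0.001, -0.169]
force: [0.8, -0.3, -0.4]
grip_width: 0.0912
```

```bash
python3 - <<'E'
from h import *
s=get_state(); print(s['time_s'],s['tcp_pos'],s['tcp_rot'],tool(s,[.575,-.14,.21],-.17))
E
```

```text
2.65 [ 0.50443053 -0.21853909  0.21420347] [-1.57116312e+00 -6.23402014e-04 -1.68537583e-01] (array([5.64, 0.42, 8.93]), np.float64(0.1))
```

Call:
apply_moves --pt "100 2.8 0 4.5 0" --pt "100 5.6 0 8.9 0" --pt "100 5.6 0 8.9 0" --pt "100 5.6 0 8.9 0"

```text
time_s: 3.05
tcp_pos: [0.5741, -0.141, 0.2135]
tcp_rot: [-1.571, 0.001, -0.168]
force: [-1.0, -0.9, -0.0]
grip_width: 0.0911
```

```bash
python3 - <<'E'
from h import *
s=get_state(); print(s['time_s'],s['tcp_pos'],s['tcp_rot'])
save("w1",camera("wrist"))
for t,z in dict(tap_axis=.066,tap_grip=.066,ring=0,ring_top=.06,pot=.06,pot_grip=.222,tin1=0).items():
    for d in mark_of(t,"wrist")[:3]: print(t,round(d['conf'],2),np.round(d['position']),onz("wrist",d['position'],z,s))
E
```

```text
3.05 [ 0.5741177  -0.14095689  0.21351023] [-1.57121786e+00  7.70706202e-04 -1.67772315e-01]
tap_axis 0.57 [281. 129.] [ 0.58760289 -0.07366269  0.066     ]
tap_grip 0.96 [271. 192.] [ 0.56742015 -0.13241609  0.066     ]
ring_top 0.21 [242. 360.] [ 0.49514355 -0.33533875  0.06      ]
tin1 0.96 [ 91. 216.] [ 0.33272891 -0.13923254  0.        ]
tin1 0.8 [133.  65.] [0.43626486 0.02158011 0.        ]
tin1 0.57 [140. 137.] [ 0.42295453 -0.05660509  0.        ]
```

View pics/w1.png

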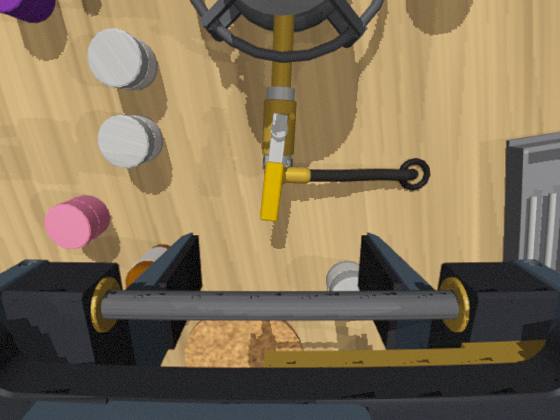

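```bash
python3 - <<'E'
from h import *
s=get_state()
for uv in [(274,163),(269.5,219),(279,127)]: print(uv,onz("wrist",uv,.070,s))
for uv in [(285,15),(281,130)]: print(uv,onz("wrist",uv,.036,s))
a=onz("wrist",(274,163),.07,s);b=onz("wrist",(269.5,219),.07,s);u=(a-b)[:2];print(np.linalg.norm(u),(a+b)/2,np.degrees(np.arctan2(u[1],u[0])),u/np.linalg.norm(u)*.062+((a+b)/2)[:2])
print(tool(s,[.5675,-.133,.05]))
E
```

```text
(274, 163) [ 0.57487145 -0.10608684  0.07      ]
(269.5, 219) [ 0.56031302 -0.16146002  0.07      ]
(279, 127) [ 0.5855035 -0.0733801  0.07     ]
(285, 15) [0.60933446 0.02972022 0.036     ]
(281, 130) [ 0.58682672 -0.07770992  0.036     ]
0.057255021053805054 [ 0.56759224 -0.13377343  0.07      ] 75.26946796884803 [ 0.58335719 -0.07381122]
(array([-0.73, 16.42,  0.89]), None)
```

Call:
apply_moves --pt "50 -0.7 0 0.9 5" --pt "50 -0.7 4 0.9 5" --pt "50 -0.7 8 0.9 5" --pt "50 -0.7 11 0.9 5" --pt "50 -0.7 13 0.9 5" --pt "50 -0.7 15 0.9 5" --pt "50 -0.7 16.2 0.9 5" --pt "50 -0.7 16.2 0.9 5"

```text
time_s: 4.25
tcp_pos: [0.567, -0.1321, 0.0505]
tcp_rot: [-1.571, 0.003, -0.258]
force: [-0.3, 0.1, 0.2]
grip_width: 0.0454
```

```bash
python3 - <<'E'
from h import *
s=get_state(); save("w2",camera("wrist"))
p=np.array([.5845,-.0735])
R=Ro.from_euler('xyz',s['tcp_rot']).as_matrix()
print(s['tcp_pos'],s['tcp_rot'],s['force'])
a0=255.3
for i,t in enumerate(np.linspace(0,95,17)):
    a=np.radians(a0-t);q=np.r_[p+.062*np.array([np.cos(a),np.sin(a)]),.052]
    print(round(t,1),np.round(100*R.T@(q-s['tcp_pos']),2))
E
```

```text
[ 0.56703695 -0.13207267  0.05050665] [-1.57095706  0.00330547 -0.25834495] [-0.33592136  0.05328955  0.15158116]
0.0 [ 0.2  -0.15 -0.09]
5.9 [-0.44 -0.15 -0.06]
11.9 [-1.07 -0.15  0.04]
17.8 [-1.69 -0.14  0.2 ]
23.8 [-2.3  -0.14  0.43]
29.7 [-2.87 -0.14  0.72]
35.6 [-3.41 -0.14  1.06]
41.6 [-3.91 -0.14  1.46]
47.5 [-4.37 -0.14  1.91]
53.4 [-4.78 -0.13  2.41]
59.4 [-5.14 -0.13  2.94]
65.3 [-5.44 -0.13  3.51]
71.2 [-5.68 -0.13  4.11]
77.2 [-5.85 -0.13  4.72]
83.1 [-5.96 -0.13  5.36]
89.1 [-6.01 -0.13  6.  ]
95.0 [-5.99 -0.13  6.64]
```

View pics/w2.png

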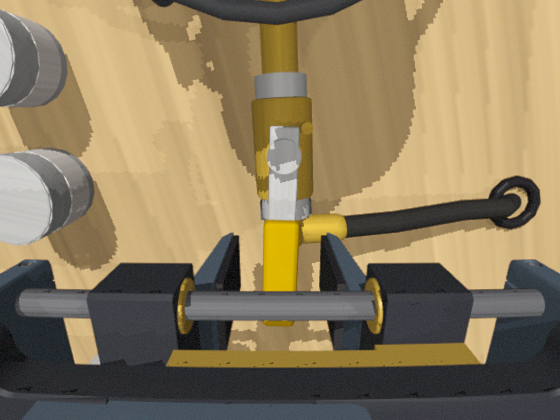

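Call:
apply_moves --pt "30 0.1 -0.1 0 0" --pt "30 -0.4 -0.1 0 6" --pt "30 -1.1 -0.1 0 12" --pt "30 -1.7 -0.1 0.2 18" --pt "30 -2.3 -0.1 0.4 24" --pt "30 -2.9 -0.1 0.7 30" --pt "30 -3.4 -0.1 1.1 36" --pt "30 -3.9 -0.1 1.5 42"

```text
time_s: 5.1
tcp_pos: [0.5357, -0.1087, 0.0547]
tcp_rot: [-1.569, -0.005, -0.994]
force: [0.5, -3.6, -0.7]
grip_width: 0.0273
```

```bash
python3 - <<'E'
from h import *
s=get_state(); 
p=np.array([.5845,-.0735])
R=Ro.from_euler('xyz',s['tcp_rot']).as_matrix()
print(s['tcp_pos'],s['tcp_rot'],s['force'])
a0=255.3
for i,t in enumerate(range(42,100,6)):
    a=np.radians(a0-t);q=np.r_[p+.062*np.array([np.cos(a),np.sin(a)]),.052]
    print(round(t,1),np.round(100*R.T@(q-s['tcp_pos']),2))
E
```

```text
[ 0.53574112 -0.10872448  0.05470037] [-1.56879942 -0.00457201 -0.99449286] [ 0.52321667 -3.61346459 -0.67358278]
42 [-0.27  0.27 -0.19]
48 [-0.92  0.27 -0.16]
54 [-1.56  0.26 -0.06]
60 [-2.18  0.26  0.1 ]
66 [-2.79  0.26  0.33]
72 [-3.37  0.26  0.62]
78 [-3.92  0.25  0.97]
84 [-4.42  0.25  1.38]
90 [-4.88  0.25  1.84]
96 [-5.3   0.25  2.34]
```

Call:
apply_moves --pt "30 -0.9 0.2 -0.1 6" --pt "30 -1.5 0.2 0 12" --pt "30 -2.2 0.2 0.1 18" --pt "30 -2.8 0.2 0.3 24" --pt "30 -3.4 0.2 0.6 30" --pt "30 -3.9 0.2 1.0 36" --pt "30 -4.4 0.2 1.4 42" --pt "30 -4.8 0.2 1.8 45"

```text
time_s: 5.9
tcp_pos: [0.5244, -0.0581, 0.0528]
tcp_rot: [-1.567, -0.001, -1.779]
force: [-1.6, -2.9, 1.7]
grip_width: 0.0272
```

```bash
python3 - <<'E'
from h import *
s=get_state(); print(s['tcp_pos'],s['tcp_rot'],s['force'])
save("w3",camera("wrist"))
E
```

```text
[ 0.52436999 -0.05806136  0.05281969] [-1.56703552e+00 -9.78727797e-04 -1.77853245e+00] [-1.59826807 -2.88195833  1.72441404]
```

View pics/w3.png

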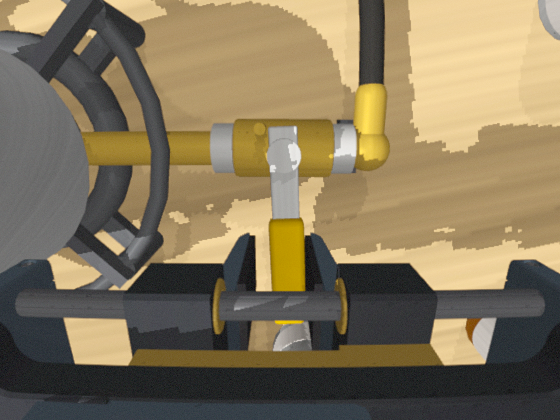

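Call:
apply_moves --pt "30 -0.4 0 0.2 2" --pt "30 -0.7 0 0.3 2" --pt "30 -0.9 0 0.3 2" --pt "30 -0.9 0 0.3 2"

```text
time_s: 6.35
tcp_pos: [0.5255, -0.0546, 0.052]
tcp_rot: [-1.573, -0.011, -1.804]
force: [-7.0, -19.2, 4.8]
grip_width: 0.0273
```

Call:
apply_moves --pt "40 0.9 0 -0.2 0" --pt "40 1.2 0 -0.2 0" --pt "40 1.2 -4 -0.2 0" --pt "70 1.2 -9 -0.2 0" --pt "100 1.2 -14 -0.2 0" --pt "100 1.2 -19 -0.2 0" --pt "100 1.2 -19 -0.2 0"

```text
time_s: 7.05
tcp_pos: [0.5275, -0.0606, 0.2492]
tcp_rot: [-1.554, 0.003, -1.81]
force: [0.6, 0.8, -0.0]
grip_width: 0.0655
```

```bash
python3 - <<'E'
from h import *
s=get_state(); print(s['tcp_pos'],s['tcp_rot'],s['force'],s['joint_positions'])
save("w4",camera("wrist"));save("s4",camera("scene"));camera("side")
for uv in [(0,0)]: pass
for c in ["scene","side","wrist"]:
  for t,z in dict(pot_grip=.222,pot=.06,tap_axis=.066).items():
    for d in mark_of(t,c)[:1]: print(t,c,round(d['conf'],2),np.round(d['position']),onz(c,d['position'],z,s))
E
```

```text
[ 0.52745992 -0.06059236  0.24922123] [-1.55374193  0.0025105  -1.81039006] [ 0.63423928  0.8169809  -0.04708321] [-1.36505410e-01  2.19753328e-01  1.61477532e+00  7.72170152e-04
  1.28984188e+00  1.67369835e+00]
pot_grip scene 0.68 [321. 186.] [0.61121936 0.08049629 0.222     ]
pot scene 0.97 [318. 226.] [0.61453729 0.08466773 0.06      ]
tap_axis scene 0.89 [276. 262.] [ 0.59381549 -0.07481089  0.066     ]
pot_grip side 0.71 [244. 208.] [0.61084856 0.0852722  0.222     ]
pot side 0.77 [246. 255.] [0.62425685 0.07636212 0.06      ]
tap_axis side 0.62 [282. 233.] [ 0.5742908  -0.05769226  0.066     ]
pot_grip wrist 0.67 [ 30. 169.] [0.61506331 0.08270215 0.222     ]
pot wrist 0.84 [139. 150.] [0.61271764 0.08002095 0.06      ]
tap_axis wrist 0.58 [279. 140.] [ 0.58578566 -0.07359234  0.066     ]
```

View pics/w4.png

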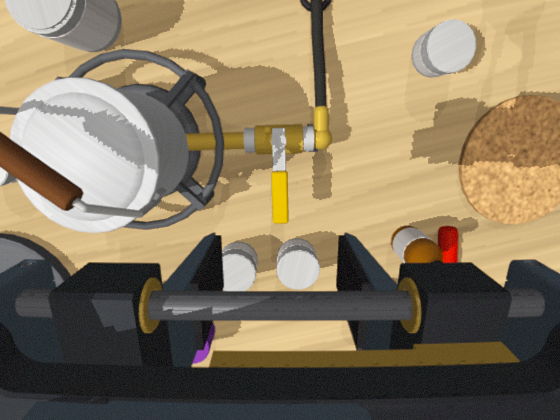

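View pics/s4.png

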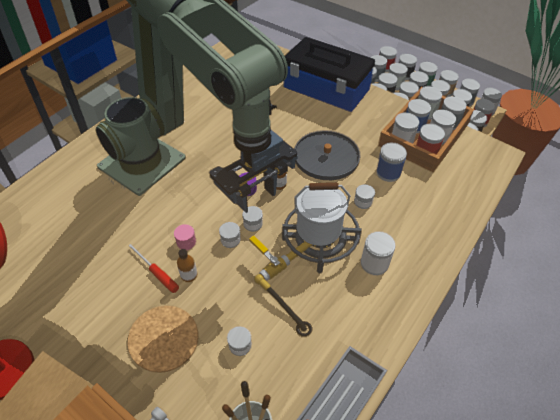

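```bash
python3 - <<'E'
from h import *
s=get_state()
for c,l in [("scene",[(309,186),(338,185.5)]),("side",[(231,208.5),(258,206.5)]),("wrist",[(0,148),(75,197)])]:
    a,b=[onz(c,u,.222,s) for u in l];d=(b-a)[:2];print(c,a,b,np.linalg.norm(d),np.degrees(np.arctan2(d[1],d[0])))
print(tool(s,[.613,.082,.29],None))
E
```

```text
scene [0.58913709 0.06303283 0.222     ] [0.64348852 0.10607599 0.222     ] 0.0693310277542547 38.377170157981666
side [0.6429138  0.09952211 0.222     ] [0.58256917 0.06379687 0.222     ] 0.07012679420141672 -149.3736064355511
wrist [0.6262504  0.08789872 0.222     ] [0.58633843 0.05361898 0.222     ] 0.05261241461546801 -139.34126164965534
(array([-15.98,  -4.96,   5.35]), None)
```

Call:
apply_moves --pt "100 0 -4 0 -8" --pt "100 -3 -5 1 -16" --pt "100 -7 -5 2 -24" --pt "100 -11 -5 4 -32" --pt "100 -16 -5 5.3 -40" --pt "100 -16 -5 5.3 -48" --pt "100 -16 -5 5.3 -51" --pt "100 -16 -5 5.3 -51"

```text
time_s: 8.45
tcp_pos: [0.6128, 0.0828, 0.2904]
tcp_rot: [-1.572, 0.0, -0.92]
force: [-0.4, -0.0, 0.0]
grip_width: 0.0912
```

```bash
python3 - <<'E'
from h import *
s=get_state(); print(s['tcp_pos'],s['tcp_rot'],s['force'])
save("w5",camera("wrist"))
c="wrist"
for t,z in dict(pot_grip=.222,pot=.06).items():
    for d in mark_of(t,c)[:1]: print(t,c,round(d['conf'],2),np.round(d['position']),onz(c,d['position'],z,s))
r=[d for d in regions_of("pot_grip",c)][:1]
for d in r: print(d['conf'],d['box'])
E
```

```text
[0.61277857 0.08282914 0.29036971] [-1.57155672e+00  3.42831654e-04 -9.20405950e-01] [-0.3543666  -0.04059245  0.0219429 ]
pot_grip wrist 0.79 [281. 220.] [0.61673828 0.08362108 0.222     ]
pot wrist 0.64 [279. 185.] [0.61078201 0.08100237 0.06      ]
0.58 [216.9, 129.6, 346.4, 276.7]
```

View pics/w5.png

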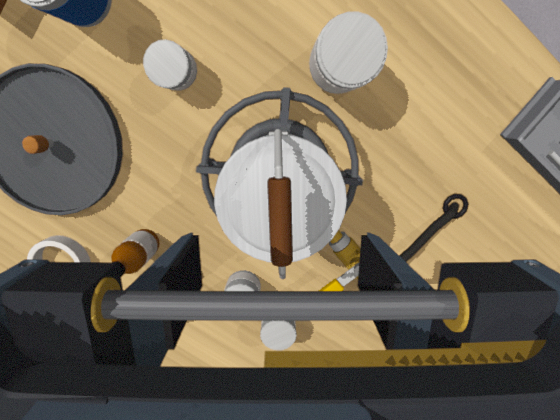

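Call:
apply_moves --pt "100 0.1 3 0.3 1" --pt "100 0.1 6 0.3 1" --pt "100 0.1 8 0.3 1" --pt "100 0.1 8.8 0.3 1" --pt "0 0.1 8.8 0.3 1" --pt "0 0.1 8.8 0.3 1" --pt "0 0.1 8.8 0.3 1" --pt "0 0.1 8.8 0.3 1" --force 35

```text
time_s: 9.45
tcp_pos: [0.6162, 0.0833, 0.2042]
tcp_rot: [-1.569, -0.001, -0.939]
force: [0.4, -0.3, 0.0]
grip_width: 0.0622
```

Call:
apply_moves --pt "0 0 0 0 0" --pt "0 0 0 0 0" --pt "0 0 0 0 0"

```text
time_s: 9.75
tcp_pos: [0.6157, 0.0833, 0.2031]
tcp_rot: [-1.571, -0.0, -0.938]
force: [-0.7, 0.7, -0.5]
grip_width: 0.0382
```

```bash
python3 - <<'E'
from h import *
s=get_state(); print(s['tcp_pos'],s['tcp_rot'],s['force'])
save("w6",camera("wrist"))
E
```

```text
[0.61568724 0.0833433  0.2030922 ] [-1.57059631e+00 -1.98467503e-04 -9.38445598e-01] [-0.65228582  0.74496624 -0.47648308]
```

View pics/w6.png

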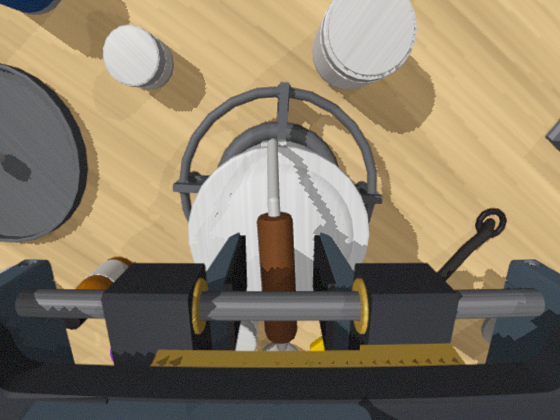

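Call:
apply_moves --pt "0 0 0 0 0" --pt "0 0 0 0 0" --pt "0 0 0 0 0" --pt "0 0 0 0 0" --pt "0 0 -2 0 0" --pt "0 0 -4 0 0" --pt "0 0 -6 0 0" --pt "0 0 -6 0 0"

```text
time_s: 10.6
tcp_pos: [0.6164, 0.0833, 0.264]
tcp_rot: [-1.569, -0.001, -0.939]
force: [2.0, 0.1, -7.7]
grip_width: 0.0173
```

```bash
python3 - <<'E'
from h import *
s=get_state(); print(s['tcp_pos'],s['tcp_rot'],s['force'],s['grip_width'])
save("s7",camera("side"));camera("scene")
for c in ["scene","side"]:
    for d in regions_of("mat",c)[:1]:
        p=d['pixels'];cn=max(cv2.findContours(p.astype('uint8'),0,1)[0],key=len)
        w=np.array([onz(c,q[0].astype(float),.01)[:2] for q in cn])
        (cx,cy),r=cv2.minEnclosingCircle(w.astype('float32')*1000);print(c,d['conf'],cx,cy,r)
E
```

```text
[0.61637446 0.0833116  0.2640068 ] [-1.56866928e+00 -1.42910626e-03 -9.38635509e-01] [ 1.9721007   0.06234294 -7.65481968] 0.01727481999106274
scene 0.82 486.20294189453125 -379.17376708984375 86.65264892578125
side 0.66 480.27130126953125 -372.109130859375 91.3167953491211
```

View pics/s7.png

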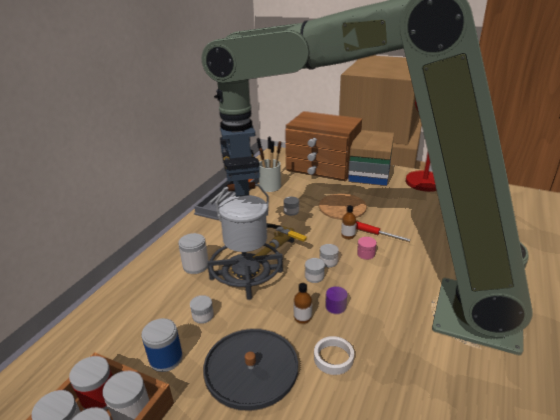

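```bash
python3 - <<'E'
from h import *
s=get_state(); print(tool(s,[.485,-.379,.264]))
E
```

```text
(array([ 29.63,  -0.27, -37.75]), None)
```

Call:
apply_moves --pt "0 0.6 -1 -0.8 0" --pt "0 1.8 -2 -2.3 0" --pt "0 3.6 -2 -4.6 0" --pt "0 5.5 -2 -7 0" --pt "0 7.4 -2 -9.4 0" --pt "0 9.3 -2 -11.8 0" --pt "0 11.2 -2 -14.2 0" --pt "0 13.1 -2 -16.7 0"

```text
time_s: 11.6
tcp_pos: [0.5572, -0.1238, 0.2841]
tcp_rot: [-1.571, -0.002, -0.939]
force: [0.5, -0.1, -7.8]
grip_width: 0.0171
```

Call:
apply_moves --pt "0 1.9 0 -2.4 0" --pt "0 3.8 0 -4.8 0" --pt "0 5.7 0 -7.2 0" --pt "0 7.6 0 -9.7 0" --pt "0 9.5 0 -12.1 0" --pt "0 11.4 0 -14.5 0" --pt "0 12.8 0 -16.3 0" --pt "0 13.4 0 -17.1 0"

```text
time_s: 12.4
tcp_pos: [0.4975, -0.3338, 0.2838]
tcp_rot: [-1.573, -0.002, -0.942]
force: [-0.7, -0.2, -8.0]
grip_width: 0.0173
```

```bash
python3 - <<'E'
from h import *
s=get_state(); print(s['tcp_pos'],s['tcp_rot'],s['force'],s['grip_width'])
print(tool(s,[.485,-.379,.155]))
save("w8",camera("wrist"))
E
```

```text
[ 0.49751496 -0.33377687  0.28383422] [-1.57296365 -0.00228331 -0.94177505] [-0.66565139 -0.21344405 -8.0180447 ] 0.017321715134743006
(array([ 2.89, 12.9 , -3.64]), None)
```

View pics/w8.png

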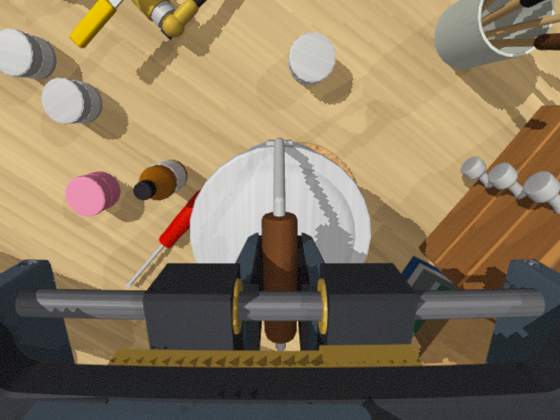

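Call:
apply_moves --pt "0 1.4 1 -1.8 0" --pt "0 2.9 3 -3.6 0" --pt "0 2.9 6 -3.6 0" --pt "0 2.9 9 -3.6 0" --pt "0 2.9 11 -3.6 0" --pt "0 2.9 12 -3.6 0" --pt "0 2.9 12.6 -3.6 0" --pt "0 2.9 12.8 -3.6 0"

```text
time_s: 13.25
tcp_pos: [0.4882, -0.3748, 0.1555]
tcp_rot: [-1.57, -0.001, -0.938]
force: [0.5, -0.6, -7.6]
grip_width: 0.0175
```

Call:
apply_moves --pt "0 0 0.1 0 0" --pt "0 0 0.1 0 0"

```text
time_s: 13.45
tcp_pos: [0.4882, -0.3752, 0.1551]
tcp_rot: [-1.57, -0.002, -0.938]
force: [-0.1, 0.4, -8.2]
grip_width: 0.0174
```

```bash
python3 - <<'E'
from h import *
s=get_state(); print(s['tcp_pos'],s['tcp_rot'],s['force'],s['grip_width'])
save("s9",camera("scene"));save("d9",camera("side"))
E
```

```text
[ 0.48821377 -0.37517794  0.15505506] [-1.57025267 -0.00198201 -0.9384214 ] [-0.09293249  0.40999115 -8.16690102] 0.017432032298108198
```

View pics/s9.png

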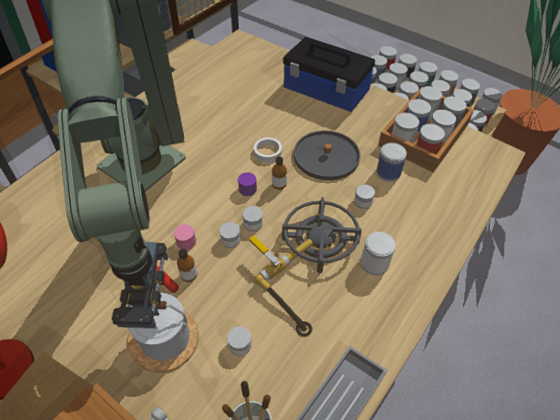

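View pics/d9.png

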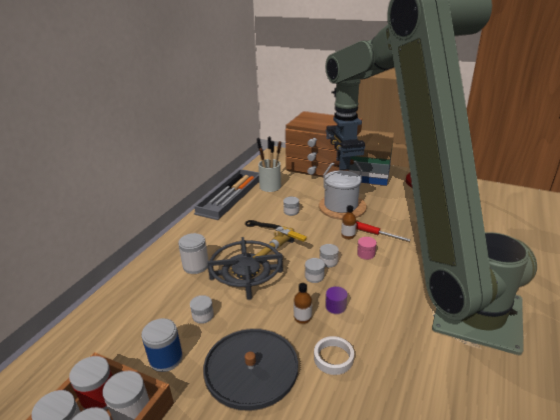

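Centred over the mat, still hanging about 2 mm up. Lower and release.

Call:
apply_moves --pt "0 -0.2 0.1 -0.2 0" --pt "0 -0.2 0.2 -0.2 0" --pt "0 -0.2 0.3 -0.2 0" --pt "0 -0.2 0.3 -0.2 0"

```text
time_s: 13.95
tcp_pos: [0.4848, -0.3744, 0.1531]
tcp_rot: [-1.571, -0.001, -0.939]
force: [-3.5, 3.7, 5.5]
grip_width: 0.0173
```

Call:
apply_moves --pt "60 0 -0.1 0 0" --pt "60 0 -0.1 0 0" --pt "60 0 -0.1 0 0" --pt "60 0 -0.1 0 0" --pt "60 0 -0.1 0 0" --pt "60 0 -2 0 0" --pt "60 0 -5 0 0" --pt "60 0 -10 0 0"

```text
time_s: 14.75
tcp_pos: [0.4836, -0.3734, 0.2488]
tcp_rot: [-1.573, 0.007, -0.939]
force: [0.9, -0.5, -0.6]
grip_width: 0.0548
```

```bash
python3 - <<'E'
from h import *
s=get_state(); print(s['tcp_pos'],s['tcp_rot'],s['force'],s['grip_width'])
save("w10",camera("wrist"));camera("side");camera("scene")
for c in ["scene","side","wrist"]:
  for t,z in dict(pot_grip=.172,pot=.01,plate_knob=.034,ring_top=.06,tin1=0).items():
    for d in mark_of(t,c)[:6]: print(t,c,round(d['conf'],2),np.round(d['position']),onz(c,d['position'],z,s))
for c in ["scene","side"]:
    for d in regions_of("plate",c)[:1]:
        p=d['pixels'];cn=max(cv2.findContours(p.astype('uint8'),0,1)[0],key=len)
        w=np.array([onz(c,q[0].astype(float),.012)[:2] for q in cn])
        (cx,cy),r=cv2.minEnclosingCircle(w.astype('float32')*1000);print(c,d['conf'],cx,cy,r)
E
```

```text
[ 0.48358185 -0.37344159  0.24878164] [-1.57276168  0.00699831 -0.93857699] [ 0.87102087 -0.46777018 -0.58721664] 0.05476311964979438
pot_grip scene 0.8 [151. 305.] [ 0.49123518 -0.37460331  0.172     ]
pot_grip scene 0.28 [363. 203.] [0.70240313 0.13596483 0.172     ]
pot_grip scene 0.16 [328. 146.] [0.52472938 0.25447737 0.172     ]
pot scene 0.56 [163. 334.] [ 0.47995908 -0.37124135  0.01      ]
plate_knob scene 0.77 [326. 146.] [0.44891915 0.37744237 0.034     ]
plate_knob scene 0.44 [319. 225.] [0.60315521 0.10757184 0.034     ]
ring_top scene 0.59 [321. 231.] [0.62772912 0.07728859 0.06      ]
tin1 scene 0.97 [251. 221.] [0.4287118  0.02658609 0.        ]
tin1 scene 0.92 [363. 202.] [0.64672675 0.27697982 0.        ]
tin1 scene 0.88 [249. 189.] [0.3478849  0.11832924 0.        ]
tin1 scene 0.76 [229. 241.] [ 0.42460833 -0.06360183  0.        ]
tin1 scene 0.69 [235. 345.] [ 0.63053033 -0.28500579  0.        ]
tin1 scene 0.65 [186. 245.] [ 0.33773785 -0.14453217  0.        ]
pot_grip side 0.73 [164. 361.] [0.53313849 0.53767862 0.172     ]
pot_grip side 0.72 [349. 164.] [ 0.46608
[... 454 characters left out ...]
861 -0.26430611  0.        ]
tin1 side 0.82 [203. 317.] [ 6.42175391e-01  2.80688936e-01 -1.11022302e-16]
tin1 side 0.76 [368. 254.] [ 0.32448077 -0.14236829  0.        ]
tin1 side 0.59 [332. 305.] [0.35628663 0.10955504 0.        ]
pot_grip wrist 0.67 [284. 220.] [ 0.48591381 -0.37631471  0.172     ]
pot wrist 0.81 [284. 182.] [ 0.48586007 -0.3778809   0.01      ]
ring_top wrist 0.69 [281. 221.] [ 0.4542979  -0.39597105  0.06      ]
tin1 wrist 0.92 [ 73. 169.] [ 0.33309282 -0.14042206  0.        ]
tin1 wrist 0.66 [291.  29.] [ 0.63648567 -0.27704823  0.        ]
scene 0.93 454.2860107421875 371.1430969238281 113.5793228149414
side 0.72 455.22515869140625 372.1247253417969 113.13145446777344
```

View pics/w10.png

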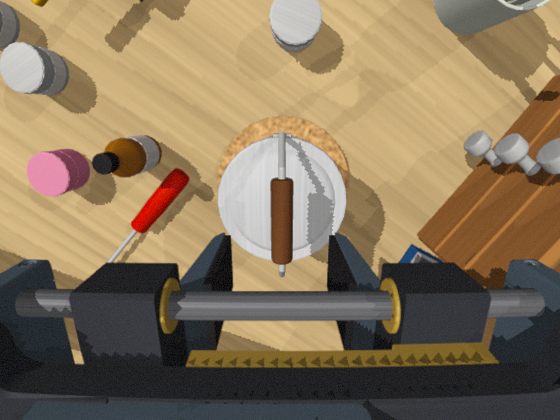

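Call:
apply_moves --pt "100 -2 -2 1.3 0" --pt "100 -5.7 -2 3.9 -8" --pt "100 -9.5 -2 6.4 -16" --pt "100 -13.4 -2 9 -24" --pt "100 -17.3 -2 11.6 -32" --pt "100 -21.1 -2 14.2 -40" --pt "100 -25 -2 16.8 -48" --pt "100 -28.9 -2 19.4 -54"

```text
time_s: 16.55
tcp_pos: [0.4702, -0.0249, 0.2713]
tcp_rot: [-1.571, -0.001, 0.008]
force: [-0.2, 0.4, 0.6]
grip_width: 0.0912
```

```bash
python3 - <<'E'
from h import *
s=get_state(); print(s['tcp_pos'],s['tcp_rot'])
print(tool(s,[.455,.37,.2],0))
E
```

```text
[ 0.47023513 -0.02492912  0.27126502] [-1.57088585e+00 -1.03336970e-03  8.47954961e-03]
(array([-1.2 ,  7.12, 39.51]), np.float64(0.5))
```

Call:
apply_moves --pt "100 0 0 5 0" --pt "100 0 0 10 0" --pt "100 0 0 15 0" --pt "100 0 0 20 0" --pt "100 -0.4 1 25 0" --pt "100 -0.8 3 30 0" --pt "100 -1.2 5 35 0" --pt "100 -1.2 6 39.5 0"

```text
time_s: 17.35
tcp_pos: [0.456, 0.3648, 0.2111]
tcp_rot: [-1.572, 0.001, 0.004]
force: [1.5, -0.4, -0.5]
grip_width: 0.091
```

Call:
apply_moves --pt "100 0 0 0 0" --pt "100 0 0 0 0"

```text
time_s: 17.55
tcp_pos: [0.4567, 0.3639, 0.2115]
tcp_rot: [-1.572, 0.001, 0.006]
force: [0.3, -0.8, 0.3]
grip_width: 0.0909
```

```bash
python3 - <<'E'
from h import *
s=get_state(); print(s['tcp_pos'],s['tcp_rot'])
save("w11",camera("wrist"))
c="wrist"
for t,z in dict(plate_knob=.034,plate_top=.008).items():
    for d in mark_of(t,c)[:2]: print(t,c,round(d['conf'],2),np.round(d['position']),onz(c,d['position'],z,s))
E
```

```text
[0.45667021 0.36387638 0.21151054] [-1.57221585e+00  8.83242381e-04  6.13920029e-03]
plate_knob wrist 0.87 [276. 181.] [0.45301969 0.37551392 0.034     ]
plate_knob wrist 0.58 [276. 177.] [0.45376571 0.3805935  0.034     ]
plate_top wrist 0.64 [280. 180.] [0.45715314 0.37211932 0.008     ]
```

View pics/w11.png

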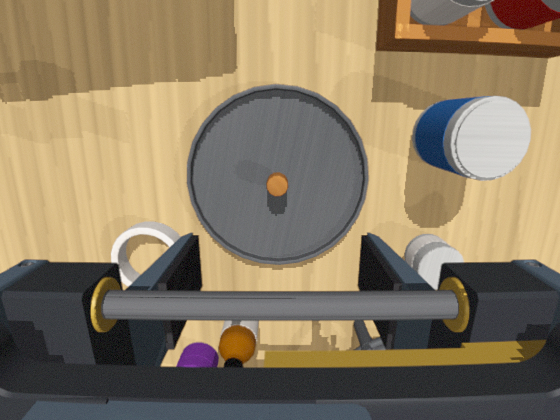

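```bash
python3 - <<'E'
from h import *
s=get_state()
print(onz("wrist",(277.5,184),.046,s),onz("wrist",(278,177),.018,s),onz("wrist",(485,138),.095,s),onz("wrist",(437,265),.048,s))
print(tool(s,[.4555,.371,.016],0))
E
```

```text
[0.4562274  0.37342594 0.046     ] [0.4566465  0.37588974 0.018     ] [0.64178414 0.42623579 0.095     ] [0.64017428 0.27982563 0.048     ]
(array([-0.22, 19.69,  0.87]), np.float64(0.2))
```

Call:
apply_moves --pt "60 0 4 0.9 0" --pt "60 0 8 0.9 0" --pt "60 0 12 0.9 0" --pt "60 0 15.5 0.9 0" --pt "60 0 18 0.9 0" --pt "60 0 19.5 0.9 0" --pt "60 0 19.5 0.9 0" --pt "60 0 19.5 0.9 0"

```text
time_s: 18.5
tcp_pos: [0.458, 0.3718, 0.0182]
tcp_rot: [-1.57, -0.001, 0.003]
force: [0.4, 0.5, -0.2]
grip_width: 0.0546
```

```bash
python3 - <<'E'
from h import *
s=get_state(); print(s['tcp_pos'],s['tcp_rot'],s['force'])
save("w12",camera("wrist"))
E
```

```text
[0.45801687 0.37178053 0.01820463] [-1.57005045e+00 -1.21541031e-03  2.52374301e-03] [ 0.43861662  0.52201048 -0.21879331]
```

View pics/w12.png

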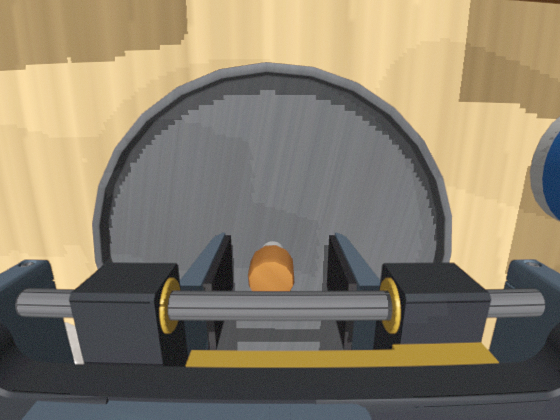

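```bash
python3 - <<'E'
from h import *
s=get_state(); print(s['tcp_pos'], onz("wrist",(271.5,265),.046,s), proj("wrist",[*s['tcp_pos'][:2],.046],s))
print([onz("wrist",u,.018,s) for u in [(272,66),(94,225),(451,225)]])
E
```

```text
[0.45826192 0.37223039 0.01866557] [0.45507732 0.38271304 0.046     ] [[278.03385021 284.29601198]]
[array([0.45506824, 0.47626177, 0.018     ]), array([0.35353379, 0.3934089 , 0.018     ]), array([0.55641706, 0.39384257, 0.018     ])]
```

Call:
apply_moves --pt "60 -0.3 0.2 0.2 0" --pt "0 -0.3 0.2 0.2 0" --pt "0 -0.3 0.2 0.2 0" --pt "0 -0.3 0.2 0.2 0" --pt "0 -0.3 0.2 0.2 0" --pt "0 -0.3 0.2 0.2 0" --pt "0 -0.3 0.2 0.2 0" --pt "0 -0.3 0.2 0.2 0" --force 50

```text
time_s: 19.35
tcp_pos: [0.4538, 0.3743, 0.0153]
tcp_rot: [-1.571, 0.0, 0.004]
force: [-1.1, 1.2, 3.7]
grip_width: 0.0229
```

Call:
apply_moves --pt "0 0 -1 0 0" --pt "0 0 -3 0 0" --pt "0 0 -6 0 0" --pt "0 0 -9 0 0" --pt "0 0 -12 0 0" --pt "0 0 -13 0 0" --pt "0 0 -13 0 0"

```text
time_s: 20.05
tcp_pos: [0.4546, 0.3745, 0.1461]
tcp_rot: [-1.57, -0.002, 0.004]
force: [0.2, -0.2, -6.1]
grip_width: 0.0225
```

```bash
python3 - <<'E'
from h import *
s=get_state(); print(s['tcp_pos'],s['tcp_rot'],s['force'],s['grip_width'])
save("w13",camera("wrist"));save("s13",camera("scene"));save("d13",camera("side"))
for c in ["scene","side"]:
  for t,z in dict(ring_top=.06,ring=0).items():
    for d in mark_of(t,c)[:1]: print(t,c,round(d['conf'],2),np.round(d['position']),onz(c,d['position'],z,s))
  for d in regions_of("ring",c)[:1]:
        p=d['pixels'];save("r_"+c,(p[:,:,None]*np.array([255,255,255])).astype('uint8'))
E
```

```text
[0.45457283 0.37454408 0.14607071] [-1.56954796 -0.0020717   0.0039987 ] [ 0.20153126 -0.22039025 -6.05943592] 0.022534836777240507
ring_top scene 0.97 [321. 224.] [0.61623961 0.09592569 0.06      ]
ring scene 0.74 [323. 242.] [0.63320326 0.08749221 0.        ]
ring_top side 0.62 [350. 238.] [ 0.37844268 -0.11598279  0.06      ]
```

View pics/s13.png

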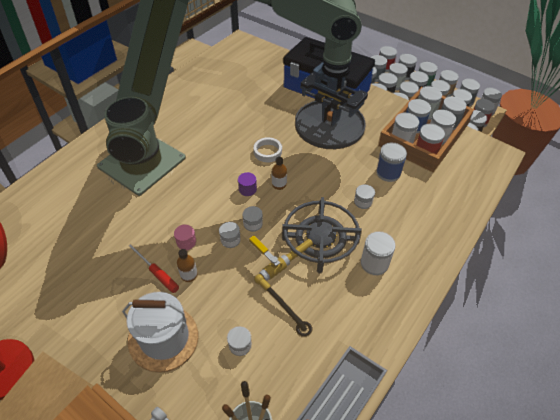

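View pics/d13.png

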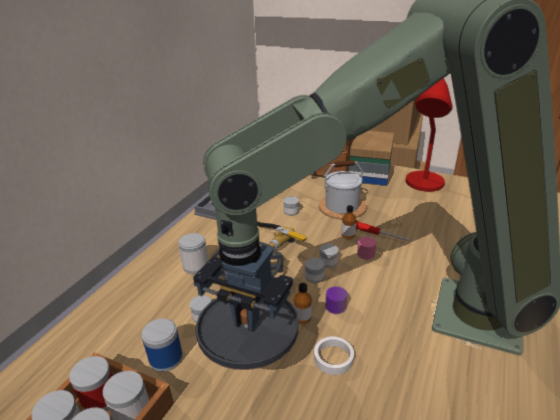

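View pics/w13.png

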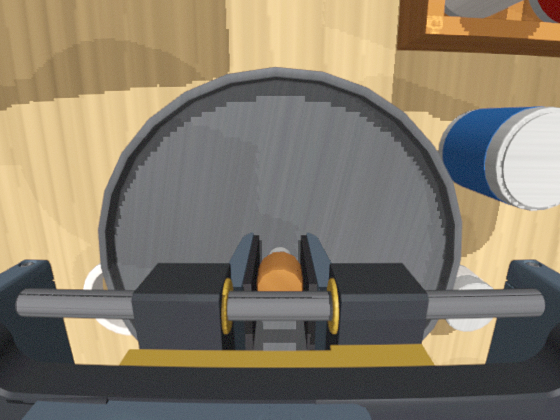

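```bash
python3 - <<'E'
import cv2
for n,b in [("s13",(265,185,380,285)),("d9",(195,225,300,305))]:
    im=cv2.imread(f"pics/{n}.png")[b[1]:b[3],b[0]:b[2]];cv2.imwrite(f"pics/crop_{n}.png",cv2.resize(im,None,fx=6,fy=6,interpolation=cv2.INTER_CUBIC))
E
```

```text
(no output)
```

View pics/crop_s13.png

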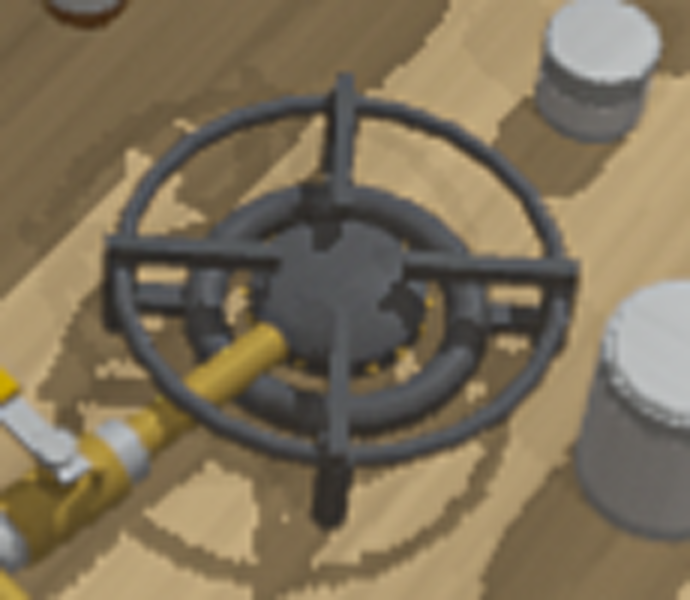

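View pics/crop_d9.png

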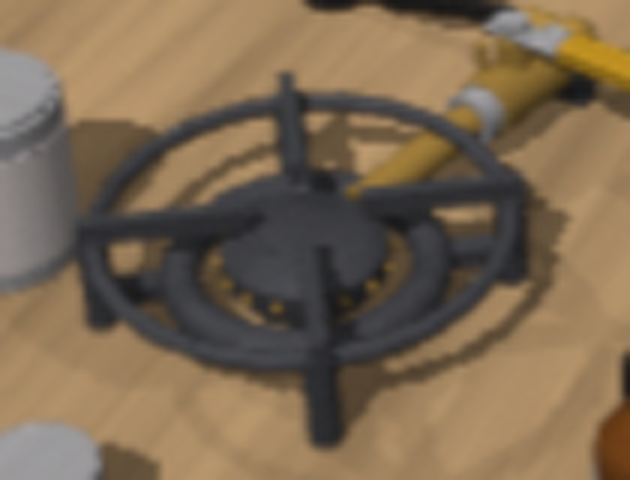

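```bash
python3 - <<'E'
from h import *
for c,l in [("scene",[(322.2,198),(282.8,225),(361.2,230),(320.8,261.3)]),("side",[(242.8,237.8),(208.7,263.3),(281.7,255.8),(248.3,283.7)])]:
    w=np.array([onz(c,u,.06) for u in l]);print(w.round(4),w.mean(0))
    r=least_squares(lambda p:np.linalg.norm(w[:,:2]-p,axis=1)-.105,w.mean(0)[:2]);print(r.x,r.fun)
s=get_state()
print("plate edges");import cv2
for u in [(280,68),(100,235),(460,240)]: print(onz("wrist",u,.131+.018,s))
# pot-based ring estimate: pick TCP
E
```

```text
[[ 0.5674  0.1732  0.06  ]
 [ 0.5362  0.032   0.06  ]
 [ 0.7113  0.1427  0.06  ]
 [ 0.6802 -0.0026  0.06  ]] [0.62378287 0.08633935 0.06      ]
[0.62470802 0.08583431] [-0.00056329 -0.00139755 -0.00140868 -0.00061265]
[[0.6738 0.0041 0.06  ]
 [0.7012 0.1488 0.06  ]
 [0.5297 0.0397 0.06  ]
 [0.56   0.181  0.06  ]] [0.61619872 0.09340425 0.06      ]
[0.61671197 0.09233838] [ 0.00010014 -0.00333509 -0.00333482  0.00024931]
plate edges
[0.45448754 0.47647248 0.149     ]
[0.35471938 0.39105166 0.149     ]
[0.55537098 0.38893977 0.149     ]
```

Call:
apply_moves --pt "0 0.7 -1 -1.2 0" --pt "0 2.1 -1 -3.6 0" --pt "0 4 -1 -7 0" --pt "0 6.2 -1 -10.7 0" --pt "0 8.4 -1 -14.5 0" --pt "0 10.6 -1 -18.3 0" --pt "0 12.8 -1 -22 0" --pt "0 14.8 -1 -25.5 0"

```text
time_s: 21.3
tcp_pos: [0.6043, 0.117, 0.156]
tcp_rot: [-1.571, -0.001, 0.003]
force: [0.7, 0.7, -6.3]
grip_width: 0.0231
```

Call:
apply_moves --pt "0 1.1 0 -2 0" --pt "0 1.7 0 -3 0" --pt "0 1.7 0 -3 0" --pt "0 1.7 0 -3 0"

```text
time_s: 21.7
tcp_pos: [0.6196, 0.0906, 0.1553]
tcp_rot: [-1.57, 0.001, 0.004]
force: [0.2, -0.1, -6.2]
grip_width: 0.0232
```

```bash
python3 - <<'E'
from h import *
s=get_state(); print(s['tcp_pos'],s['tcp_rot'],s['force'],s['grip_width'])
print(tool(s,[.62,.0895,.095],0))
save("s14",camera("scene"));save("d14",camera("side"))
for c in ["scene","side"]:
    for d in regions_of("plate",c)[:1]:
        p=d['pixels'];cn=max(cv2.findContours(p.astype('uint8'),0,1)[0],key=len)
        w=np.array([onz(c,q[0].astype(float),s['tcp_pos'][2])[:2] for q in cn])
        (cx,cy),r=cv2.minEnclosingCircle(w.astype('float32')*1000);print(c,d['conf'],cx,cy,r)
E
```

```text
[0.6196062  0.09063392 0.15529684] [-1.56998068e+00  7.66207361e-04  3.97666492e-03] [ 0.17764604 -0.10591608 -6.18714597] 0.023188577918881972
(array([ 0.04,  6.03, -0.12]), np.float64(0.2))
scene 0.88 622.5471801757812 82.07099914550781 107.70369720458984
side 0.57 619.9375 100.9551010131836 115.14755249023438
```

View pics/d14.png

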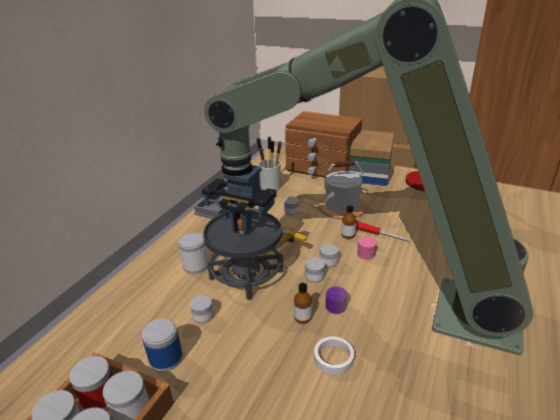

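View pics/s14.png

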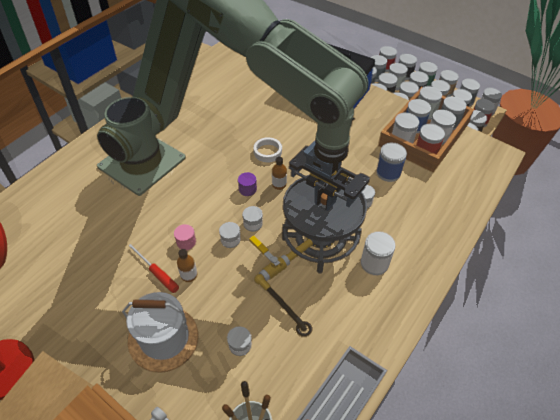

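Call:
apply_moves --pt "0 0 2 0 0" --pt "0 0 4 0 0" --pt "0 0 6 0 0" --pt "0 0 7 0 0" --pt "0 0 7.5 0 0" --pt "0 0 7.7 0 0" --pt "0 0 7.9 0 0" --pt "0 0 7.9 0 0"

```text
time_s: 22.7
tcp_pos: [0.6207, 0.0901, 0.0768]
tcp_rot: [-1.571, -0.001, 0.004]
force: [0.8, 0.7, -6.1]
grip_width: 0.0229
```

Call:
apply_moves --pt "0 0 0.1 0 0" --pt "0 0 0.2 0 0" --pt "0 0 0.2 0 0"

```text
time_s: 23.0
tcp_pos: [0.6208, 0.09, 0.0753]
tcp_rot: [-1.571, -0.002, 0.004]
force: [-0.3, -0.9, -0.8]
grip_width: 0.0227
```

Contact made; release and rise.

Call:
apply_moves --pt "60 0 0 0 0" --pt "60 0 0 0 0" --pt "60 0 0 0 0" --pt "60 0 0 0 0" --pt "60 0 0 0 0" --pt "60 0 -3 0 0" --pt "60 0 -8 0 0" --pt "80 0 -13 0 0"

```text
time_s: 23.8
tcp_pos: [0.6196, 0.0899, 0.2049]
tcp_rot: [-1.571, 0.002, 0.004]
force: [1.4, -0.1, 1.4]
grip_width: 0.0603
```

```bash
python3 - <<'E'
from h import *
s=get_state(); print(s['tcp_pos'],s['tcp_rot'],s['force'],s['grip_width'])
save("w15",camera("wrist"));save("s15",camera("scene"));save("d15",camera("side"))
for c in ["scene","side","wrist"]:
    for t,z in dict(plate_top=.068,plate_knob=.094,tin1=0.0).items():
      for d in mark_of(t,c)[:(6 if t=='tin1' else 1)]: print(t,c,round(d['conf'],2),np.round(d['position']),onz(c,d['position'],z,s))
E
```

```text
[0.61962054 0.08987114 0.20490653] [-1.57114945  0.00210151  0.00393448] [ 1.38478777 -0.08610282  1.44097112] 0.060336873677633525
plate_top scene 0.9 [323. 229.] [0.63086499 0.07910939 0.068     ]
plate_knob scene 0.91 [325. 219.] [0.62707918 0.09309113 0.094     ]
tin1 scene 0.93 [186. 243.] [ 0.3346712  -0.13974201  0.        ]
tin1 scene 0.9 [361. 203.] [0.64370021 0.27231024 0.        ]
tin1 scene 0.76 [252. 220.] [0.4287173 0.0297233 0.       ]
tin1 scene 0.72 [248. 186.] [0.34014177 0.12404202 0.        ]
tin1 scene 0.63 [232. 240.] [ 0.42680389 -0.05562617  0.        ]
tin1 scene 0.61 [236. 346.] [ 0.63644504 -0.28620391  0.        ]
plate_top side 0.75 [244. 255.] [0.62355437 0.08702325 0.068     ]
plate_knob side 0.94 [244. 244.] [0.6290946  0.07372809 0.094     ]
tin1 side 0.94 [366. 252.] [ 0.33315591 -0.15030935  0.        ]
tin1 side 0.73 [203. 316.] [0.64366467 0.27748437 0.        ]
tin1 side 0.69 [326. 264.] [ 0.42521858 -0.0443994   0.        ]
tin1 side 0.66 [334. 306.] [0.34872205 0.1124153  0.        ]
tin1 side 0.65 [311. 276.] [ 4.46595201e-01  2.33064983e-02 -1.11022302e-16]
tin1 side 0.63 [290. 212.] [ 0.64227519 -0.27746929  0.        ]
plate_top wrist 0.7 [282. 204.] [0.62253191 0.08719115 0.068     ]
tin1 wrist 0.88 [ 52. 165.] [0.34776351 0.11623383 0.        ]
tin1 wrist 0.64 [307.  10.] [0.64826366 0.27802805 0.        ]
```

View pics/w15.png

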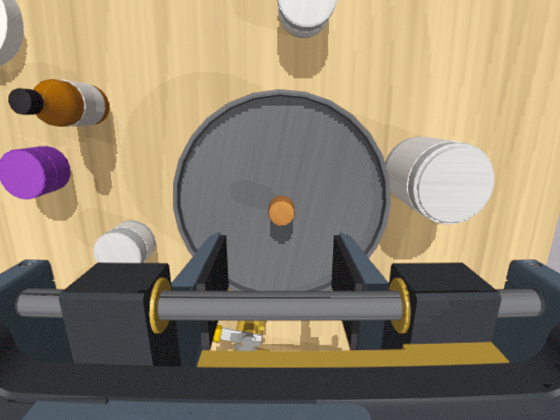

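View pics/d15.png

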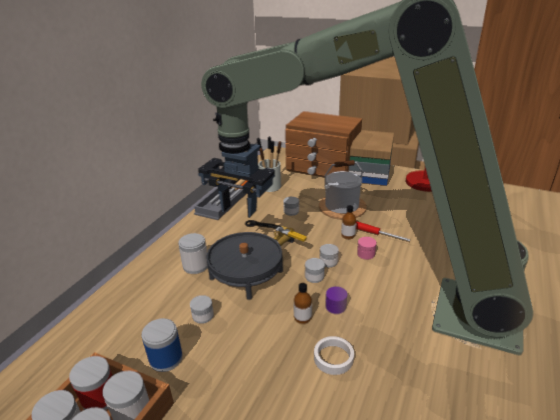

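View pics/s15.png

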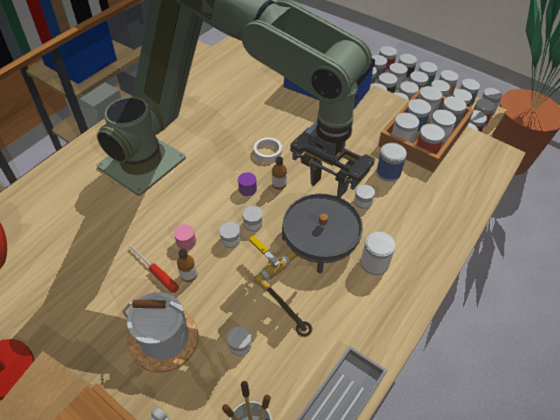

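```bash
python3 - <<'E'
from h import *
s=get_state()
print(onz("wrist",(281.5,211),.106,s))
for c in ["scene","side","wrist"]:
    camera(c)
    for d in regions_of("plate",c)[:1]:
        p=d['pixels'];cn=max(cv2.findContours(p.astype('uint8'),0,1)[0],key=len)[:,0].astype(float)
        if c=="wrist": cn=cn[cn[:,1]<230]
        (w:=np.array([onz(c,q,.076,s)[:2] for q in cn]))
        r=least_squares(lambda p:np.linalg.norm(w-p[:2],axis=1)-p[2],[.62,.09,.105],loss='soft_l1',f_scale=.003);print(c,d['conf'],r.x)
E
```

```text
[0.62216485 0.09155977 0.106     ]
scene 0.96 [0.62532042 0.08361349 0.1060156 ]
side 0.93 [0.61814234 0.09524947 0.11113472]
wrist 0.78 [0.6210824  0.08895414 0.10347323]
```

Call:
apply_moves --pt "90 -4 0 -1.4 8" --pt "90 -8 0 -2.8 16" --pt "90 -12 0 -4.2 24" --pt "90 -16 0 -5.6 32" --pt "90 -18.3 0 -6.4 40" --pt "90 -18.3 0 -6.4 45" --pt "90 -18.3 0 -6.4 45" --pt "90 -18.3 0 -6.4 45"

```text
time_s: 25.5
tcp_pos: [0.4379, 0.0253, 0.2045]
tcp_rot: [-1.57, -0.001, -0.78]
force: [0.8, -0.3, 0.7]
grip_width: 0.0818
```

```bash
cat >> h.py <<'E'
def tins(s,n,extra=()):
    im=camera("wrist");save(n,im)
    for d in regions_of("tin1","wrist")[:6]:
        p=d['pixels'];v=np.median(im[p],axis=0);ys,xs=np.nonzero(p)
        print("reg",round(d['conf'],2),np.round(d['box']),"rgb",v)
    for d in mark_of("tin1","wrist")[:6]:
        print("mark",round(d['conf'],2),np.round(d['position'],1),onz("wrist",d['position'],0,s).round(4))
E
python3 - <<'E'
from h import *
s=get_state(); print(s['tcp_pos'],s['tcp_rot'])
tins(s,"w16")
E
```

```text
[0.43790317 0.02529432 0.20447696] [-1.57009541e+00 -7.11683531e-04 -7.79557644e-01]
reg 0.91 [294. 224. 350. 281.] rgb [197. 196. 192.]
reg 0.84 [289. 322. 330. 350.] rgb [226. 141. 169.]
reg 0.79 [535. 225. 560. 275.] rgb [150. 145. 141.]
reg 0.66 [134. 167. 194. 226.] rgb [146.  68. 177.]
reg 0.6 [254. 170. 309. 225.] rgb [201. 200. 197.]
mark 0.88 [310.6 328.2] [ 0.3315 -0.1434  0.    ]
mark 0.81 [549.6 243.6] [ 0.637  -0.2742  0.    ]
mark 0.78 [172.9 187.6] [0.3484 0.114  0.    ]
mark 0.69 [320.3 243.2] [ 0.4249 -0.061   0.    ]
mark 0.57 [283.1 191. ] [0.4385 0.0189 0.    ]
```

View pics/w16.png

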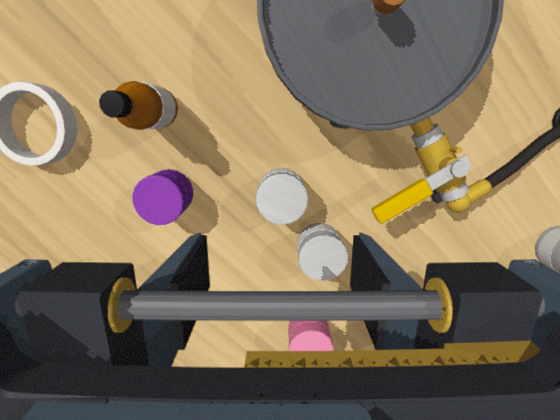

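```bash
python3 - <<'E'
from h import *
s=get_state()
a=onz("wrist",(282,198),.048,s);b=onz("wrist",(323,253),.048,s);print(a,b)
a=a.copy();a[2]=.023;print(tool(s,a,-.785))
E
```

```text
[0.43958141 0.02261456 0.048     ] [ 0.42801711 -0.05302429  0.048     ]
(array([ 0.31, 18.11, -0.08]), np.float64(0.3))
```

Call:
apply_moves --pt "85 0.3 5 -0.1 0" --pt "85 0.3 9 -0.1 0" --pt "85 0.3 13 -0.1 0" --pt "85 0.3 16 -0.1 0" --pt "85 0.3 18.1 -0.1 0" --pt "85 0.3 18.1 -0.1 0" --pt "0 0.3 18.1 -0.1 0" --pt "0 0.3 18.1 -0.1 0" --force 20

```text
time_s: 26.45
tcp_pos: [0.4402, 0.0225, 0.0243]
tcp_rot: [-1.569, -0.002, -0.781]
force: [-0.5, -0.4, -0.5]
grip_width: 0.0644
```

Call:
apply_moves --pt "0 0 0 0 0" --pt "0 0 0 0 0" --pt "0 0 0 0 0"

```text
time_s: 26.75
tcp_pos: [0.4396, 0.0226, 0.0243]
tcp_rot: [-1.569, -0.001, -0.782]
force: [-1.4, 1.1, 7.0]
grip_width: 0.0536
```

Call:
apply_moves --pt "0 0 -2 0 0" --pt "0 0 -6 0 0" --pt "0 0 -11 0 0" --pt "0 0 -14 0 0" --pt "0 2 -14 2.8 0" --pt "0 4 -14 5.6 0" --pt "0 6 -14 8.4 0" --pt "0 8 -14 11.2 0"

```text
time_s: 27.55
tcp_pos: [0.5755, 0.0457, 0.1633]
tcp_rot: [-1.571, -0.0, -0.781]
force: [-0.1, 0.8, -1.0]
grip_width: 0.0533
```

Call:
apply_moves --pt "0 0.1 0 0.1 0" --pt "0 0.1 0 0.1 0" --pt "0 0.1 0 0.1 0"

```text
time_s: 27.85
tcp_pos: [0.5746, 0.0454, 0.1629]
tcp_rot: [-1.572, 0.001, -0.781]
force: [-1.0, 0.3, -2.0]
grip_width: 0.0536
```

```bash
python3 - <<'E'
from h import *
s=get_state(); print(s['tcp_pos'],s['tcp_rot'],s['grip_width'],s['force'])
print(tool(s,[.577,.046,.0925]))
save("w17",camera("wrist"))
E
```

```text
[0.57455874 0.04538023 0.16286611] [-1.57234099e+00  1.08312848e-03 -7.81434402e-01] 0.05359428256603405 [-0.95885487  0.33115174 -1.95947774]
(array([0.14, 7.04, 0.23]), None)
```

View pics/w17.png

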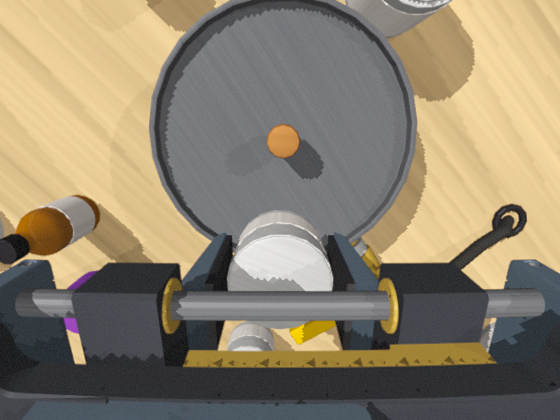

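```bash
python3 - <<'E'
from h import *
s=get_state(); print(onz("wrist",(283.5,140),.106,s))
E
```

```text
[0.62258512 0.0891057  0.106     ]
```

Call:
apply_moves --pt "0 0.1 2 0.3 0" --pt "0 0.1 4 0.3 0" --pt "0 0.1 5.5 0.3 0" --pt "0 0.1 6.4 0.3 0" --pt "0 0.1 6.8 0.3 0" --pt "0 0.1 7 0.3 0" --pt "0 0.1 7 0.3 0"

```text
time_s: 28.6
tcp_pos: [0.579, 0.047, 0.0937]
tcp_rot: [-1.57, -0.001, -0.781]
force: [0.2, 0.3, -2.4]
grip_width: 0.0539
```

Call:
apply_moves --pt "0 0 0.1 0 0" --pt "0 0 0.2 0 0"

```text
time_s: 28.8
tcp_pos: [0.5793, 0.047, 0.0923]
tcp_rot: [-1.57, -0.001, -0.781]
force: [-2.9, -0.5, 7.1]
grip_width: 0.0537
```

Call:
apply_moves --pt "80 0 -0.1 0 0" --pt "80 0 -0.1 0 0" --pt "80 0 -0.1 0 0" --pt "80 0 -2 0 0" --pt "80 0 -6 0 0" --pt "80 0 -10 0 0"

```text
time_s: 29.4
tcp_pos: [0.5782, 0.047, 0.1915]
tcp_rot: [-1.573, 0.001, -0.781]
force: [1.3, 0.8, -0.7]
grip_width: 0.0734
```

```bash
python3 - <<'E'
from h import *
s=get_state(); print(s['tcp_pos'],s['tcp_rot'],s['grip_width'],s['force'])
save("w18",camera("wrist"));save("s18",camera("scene"))
print(tool(s,[.428,-.054,.2],0))
E
```

```text
[0.57821299 0.04699678 0.19154179] [-1.57250945e+00  1.41449194e-03 -7.81414832e-01] 0.07339211922673018 [ 1.27448277  0.82188974 -0.6603559 ]
(array([ -3.55,  -0.81, -17.75]), np.float64(-44.8))
```

View pics/w18.png

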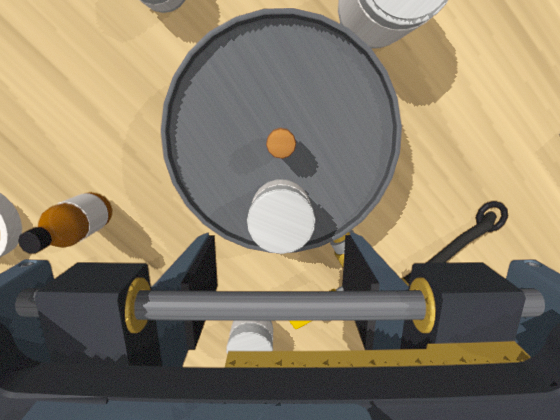

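View pics/s18.png

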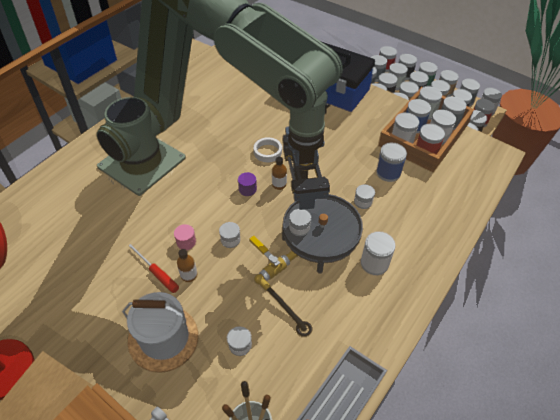

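Call:
apply_moves --pt "90 -0.8 -0.8 -4 -8" --pt "90 -1.6 -0.8 -8 -16" --pt "90 -2.4 -0.8 -12 -24" --pt "90 -3.2 -0.8 -16 -32" --pt "90 -3.6 -0.8 -17.8 -40" --pt "90 -3.6 -0.8 -17.8 -45" --pt "90 -3.6 -0.8 -17.8 -45"

```text
time_s: 30.2
tcp_pos: [0.4271, -0.0543, 0.1988]
tcp_rot: [-1.571, 0.0, 0.003]
force: [-0.1, 0.8, -0.1]
grip_width: 0.0824
```

```bash
python3 - <<'E'
from h import *
s=get_state(); print(s['tcp_pos'],s['tcp_rot'])
tins(s,"w19")
E
```

```text
[ 0.42711307 -0.05426312  0.19883985] [-1.57078410e+00  3.46294779e-04  2.74381360e-03]
reg 0.84 [208. 239. 224. 280.] rgb [162.  89. 112.]
reg 0.76 [159.   0. 224.  56.] rgb [140.  66. 170.]
reg 0.74 [418.  57. 516. 130.] rgb [189. 188. 184.]
reg 0.74 [248. 169. 306. 227.] rgb [190. 189. 186.]
reg 0.2 [190. 330. 245. 357.] rgb [144.  18.   5.]
mark 0.77 [274.8 192.9] [ 0.4223 -0.0601  0.    ]
mark 0.74 [448.3  97.8] [0.6133 0.0481 0.    ]
mark 0.59 [200.9  29.8] [0.3455 0.114  0.    ]
mark 0.55 [203.2 255.6] [ 0.3331 -0.1402  0.    ]
```

View pics/w19.png

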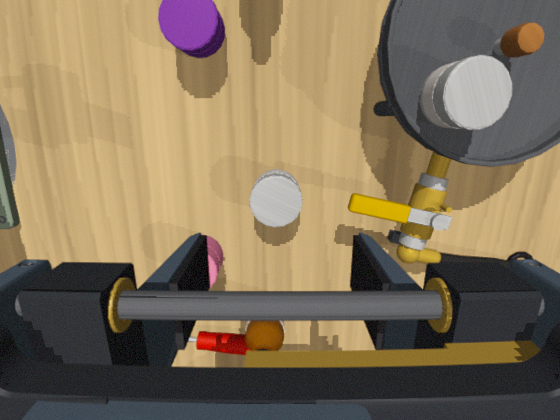

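```bash
python3 - <<'E'
from h import *
s=get_state()
a=onz("wrist",(276,201),.048,s);print(a);a[2]=.0235;print(tool(s,a))
E
```

```text
[ 0.42520656 -0.05715059  0.048     ]
(array([-0.29, 17.54, -0.33]), None)
```

Call:
apply_moves --pt "75 -0.2 4 -0.3 0" --pt "75 -0.2 8 -0.3 0" --pt "75 -0.2 12 -0.3 0" --pt "75 -0.2 15 -0.3 0" --pt "75 -0.2 17.5 -0.3 0" --pt "75 -0.2 17.5 -0.3 0" --pt "0 -0.2 17.5 -0.3 0" --pt "0 -0.2 17.5 -0.3 0"

```text
time_s: 31.15
tcp_pos: [0.4268, -0.057, 0.0252]
tcp_rot: [-1.571, -0.002, 0.004]
force: [-1.1, -0.6, -0.8]
grip_width: 0.0558
```

Call:
apply_moves --pt "0 0 0 0 0" --pt "0 0 -2 0 0" --pt "0 0 -6 0 0" --pt "0 0 -10 0 0" --pt "0 0 -14 0 0" --pt "0 0 -14 0 0"

```text
time_s: 31.75
tcp_pos: [0.4299, -0.0576, 0.1702]
tcp_rot: [-1.573, -0.014, 0.004]
force: [0.4, -0.6, -1.2]
grip_width: 0.0535
```

```bash
python3 - <<'E'
from h import *
s=get_state(); print(s['tcp_pos'],s['tcp_rot'],s['grip_width'],s['force'])
print(tool(s,[.578,.134,.1635],.785))
E
```

```text
[ 0.42987779 -0.05761687  0.17022314] [-1.57316657 -0.01408351  0.0038658 ] 0.0535212143013167 [ 0.38731846 -0.60054434 -1.21360552]
(array([14.88,  0.84, 19.11]), np.float64(-44.8))
```

Call:
apply_moves --pt "0 1.5 0 2 -6" --pt "0 4 0 5 -12" --pt "0 6.5 0 8 -20" --pt "0 9 0 11.2 -28" --pt "0 11.5 0 14.4 -36" --pt "0 14 0 17.6 -42" --pt "0 15 0 19.1 -45" --pt "0 15 0 19.1 -45"

```text
time_s: 32.55
tcp_pos: [0.576, 0.1367, 0.1632]
tcp_rot: [-1.571, -0.0, 0.792]
force: [0.4, -0.1, -2.1]
grip_width: 0.0535
```

Call:
apply_moves --pt "0 0 0 0 0" --pt "0 0 0 0 0"

```text
time_s: 32.75
tcp_pos: [0.5741, 0.1336, 0.1639]
tcp_rot: [-1.571, 0.001, 0.788]
force: [-0.2, 0.1, -1.1]
grip_width: 0.0538
```

```bash
python3 - <<'E'
from h import *
s=get_state(); print(s['tcp_pos'],s['tcp_rot'],s['grip_width'],s['force'])
print(tool(s,[.578,.134,.093],.785))
E
```

```text
[0.57413897 0.1335906  0.16394725] [-1.57050237e+00  1.29682876e-03  7.88053394e-01] 0.05376222222738899 [-0.21346955  0.10050629 -1.09486357]
(array([ 0.31,  7.09, -0.25]), np.float64(0.2))
```

Call:
apply_moves --pt "0 0.3 2 -0.2 0" --pt "0 0.3 4 -0.2 0" --pt "0 0.3 5.5 -0.2 0" --pt "0 0.3 6.4 -0.2 0" --pt "0 0.3 6.8 -0.2 0" --pt "0 0.3 6.9 -0.2 0" --pt "0 0.3 7 -0.2 0" --pt "0 0.3 7.1 -0.2 0"

```text
time_s: 33.55
tcp_pos: [0.5792, 0.1353, 0.0939]
tcp_rot: [-1.572, -0.001, 0.789]
force: [-0.3, -0.6, -1.5]
grip_width: 0.0535
```

Call:
apply_moves --pt "0 0 0.1 0 0" --pt "0 0 0.2 0 0" --pt "0 0 0.2 0 0"

```text
time_s: 33.85
tcp_pos: [0.5791, 0.1353, 0.0931]
tcp_rot: [-1.572, -0.001, 0.79]
force: [-2.4, 0.0, 7.9]
grip_width: 0.0533
```

Call:
apply_moves --pt "80 0 -0.1 0 0" --pt "80 0 -0.1 0 0" --pt "80 0 -0.1 0 0" --pt "80 0 -2 0 0" --pt "80 0 -6 0 0" --pt "80 0 -10 0 0" --pt "80 0 -10 0 0"

```text
time_s: 34.55
tcp_pos: [0.5821, 0.1361, 0.1971]
tcp_rot: [-1.577, -0.01, 0.789]
force: [0.4, -0.7, -0.2]
grip_width: 0.0728
```

```bash
python3 - <<'E'
from h import *
s=get_state(); print(s['tcp_pos'],s['tcp_rot'],s['grip_width'],s['force'])
save("w20",camera("wrist"))
print(tool(s,[.642,.277,.2],-.785))
E
```

```text
[0.58209485 0.13610424 0.19710227] [-1.57736782 -0.0099993   0.78944467] 0.0728354417867716 [ 0.36176359 -0.6906768  -0.19938004]
(array([14.22, -0.18,  5.67]), np.float64(-89.8))
```

View pics/w20.png

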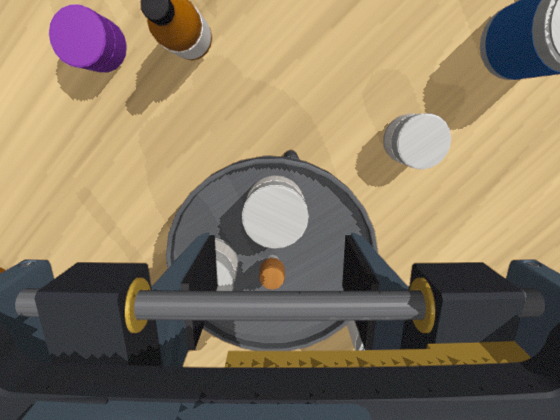

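Call:
apply_moves --pt "85 3 0 1.2 8" --pt "85 6 0 2.4 16" --pt "85 9 0 3.6 24" --pt "85 12 0 4.8 32" --pt "85 14.2 0 5.7 40" --pt "85 14.2 0 5.7 45" --pt "85 14.2 0 5.7 45" --pt "85 14.2 0 5.7 45"

```text
time_s: 35.4
tcp_pos: [0.6376, 0.2758, 0.1896]
tcp_rot: [-1.572, 0.003, 0.006]
force: [-0.4, -0.3, 0.9]
grip_width: 0.0782
```

```bash
python3 - <<'E'
from h import *
s=get_state(); print(s['tcp_pos'],s['tcp_rot'])
tins(s,"w21")
E
```

```text
[0.6375711  0.27581966 0.18958614] [-1.57207273  0.00250775  0.0057948 ]
reg 0.98 [187. 323. 252. 368.] rgb [121. 120. 117.]
reg 0.75 [261. 166. 314. 222.] rgb [185. 184. 181.]
mark 0.83 [224.9 335.6] [ 0.5668  0.0784 -0.    ]
mark 0.6 [287.4 188.4] [0.6468 0.2771 0.    ]
```

View pics/w21.png

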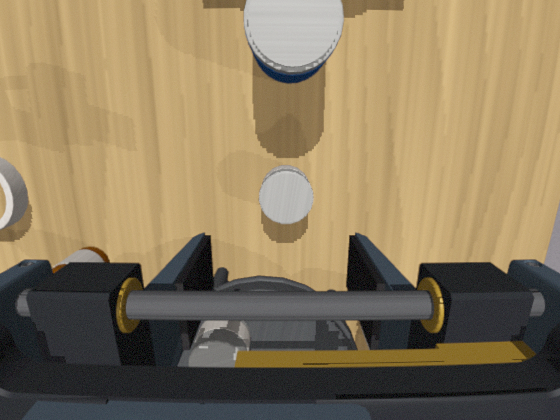

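```bash
python3 - <<'E'
from h import *
s=get_state()
a=onz("wrist",(287,196),.048,s);print(s['tcp_pos'],a);a[2]=.0235;print(tool(s,a,0))
E
```

```text
[0.6379772  0.27562719 0.1908734 ] [0.64606371 0.27949851 0.048     ]
(array([ 0.82, 16.74,  0.39]), np.float64(0.2))
```

Call:
apply_moves --pt "85 0.8 4 0.4 0" --pt "85 0.8 8 0.4 0" --pt "85 0.8 12 0.4 0" --pt "85 0.8 15 0.4 0" --pt "85 0.8 16.7 0.4 0" --pt "85 0.8 16.7 0.4 0" --pt "0 0.8 16.7 0.4 0" --pt "0 0.8 16.7 0.4 0"

```text
time_s: 36.35
tcp_pos: [0.6474, 0.2806, 0.0261]
tcp_rot: [-1.57, -0.003, 0.004]
force: [-0.8, -0.2, 0.1]
grip_width: 0.0642
```

Call:
apply_moves --pt "0 0 0 0 0" --pt "0 0 0 0 0" --pt "0 0 0 0 0" --pt "0 0 -2 0 0" --pt "0 0 -6 0 0" --pt "0 0 -10 0 0" --pt "0 0 -14 0 0" --pt "0 0 -14 0 0"

```text
time_s: 37.15
tcp_pos: [0.6498, 0.2817, 0.1718]
tcp_rot: [-1.566, -0.014, 0.004]
force: [0.7, 0.3, 0.5]
grip_width: 0.0538
```

```bash
python3 - <<'E'
from h import *
s=get_state(); print(s['tcp_pos'],s['tcp_rot'],s['grip_width'],s['force'])
print(tool(s,[.666,.134,.1635],-.785))
E
```

```text
[0.64984553 0.28171646 0.17179946] [-1.56553401 -0.01361477  0.00403032] 0.0538233377895253 [0.70724399 0.28857209 0.48483974]
(array([  1.54,   0.77, -14.78]), np.float64(45.2))
```

Call:
apply_moves --pt "0 0.4 0 -2 8" --pt "0 0.8 0 -5 16" --pt "0 1.2 0 -8 24" --pt "0 1.6 0 -11 32" --pt "0 1.8 0 -13.5 40" --pt "0 1.8 0 -14.7 45" --pt "0 1.8 0 -14.7 45" --pt "0 1.8 0 -14.7 45"

```text
time_s: 37.95
tcp_pos: [0.6646, 0.1336, 0.1635]
tcp_rot: [-1.571, 0.001, -0.78]
force: [0.4, 0.2, -0.9]
grip_width: 0.0535
```

```bash
python3 - <<'E'
from h import *
s=get_state(); print(s['tcp_pos'],s['tcp_rot'],s['grip_width'],s['force'])
print(tool(s,[.666,.134,.0945],-.785))
save("w22",camera("wrist"))
E
```

```text
[0.66459739 0.13358367 0.16352563] [-1.57105267e+00  6.49035746e-04 -7.79912797e-01] 0.053539462118279584 [ 0.38388563  0.23449084 -0.85140788]
(array([0.07, 6.9 , 0.13]), np.float64(0.3))
```

View pics/w22.png

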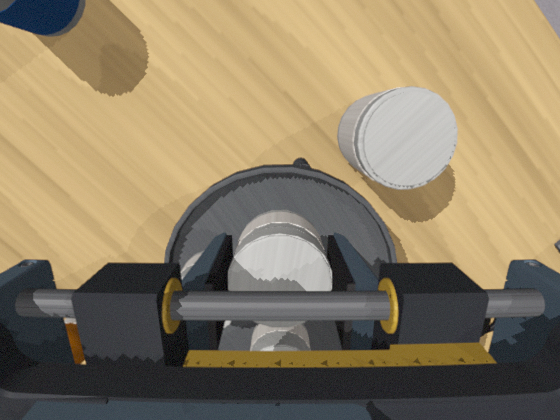

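Call:
apply_moves --pt "0 0.1 2 0.1 0" --pt "0 0.1 4 0.1 0" --pt "0 0.1 5.5 0.1 0" --pt "0 0.1 6.4 0.1 0" --pt "0 0.1 6.8 0.1 0" --pt "0 0.1 6.9 0.1 0" --pt "0 0.1 7 0.1 0" --pt "0 0.1 7 0.1 0"

```text
time_s: 38.8
tcp_pos: [0.6666, 0.1335, 0.0949]
tcp_rot: [-1.57, -0.001, -0.781]
force: [0.3, -0.7, -0.9]
grip_width: 0.0534
```

Call:
apply_moves --pt "0 0 0.1 0 0" --pt "0 0 0.1 0 0"

```text
time_s: 39.0
tcp_pos: [0.6667, 0.1334, 0.0939]
tcp_rot: [-1.57, -0.001, -0.781]
force: [-0.0, 0.2, 0.0]
grip_width: 0.0534
```

Call:
apply_moves --pt "0 0 0.1 0 0" --pt "0 0 0.1 0 0"

```text
time_s: 39.2
tcp_pos: [0.6667, 0.1334, 0.0938]
tcp_rot: [-1.569, -0.001, -0.781]
force: [-1.4, -0.6, 4.9]
grip_width: 0.0534
```

Contact. Release, rise and look.

Call:
apply_moves --pt "80 0 -0.1 0 0" --pt "80 0 -0.1 0 0" --pt "80 0 -0.1 0 0" --pt "80 0 -2 0 0" --pt "80 0 -6 0 0" --pt "80 0 -10 0 0" --pt "80 0 -10 0 0"

```text
time_s: 39.9
tcp_pos: [0.6695, 0.134, 0.1989]
tcp_rot: [-1.561, -0.007, -0.781]
force: [-0.5, -0.4, 0.9]
grip_width: 0.0728
```

```bash
python3 - <<'E'
from h import *
s=get_state(); print(s['tcp_pos'],s['tcp_rot'],s['grip_width'],s['force'])
save("w23",camera("wrist"));save("s23",camera("scene"));save("d23",camera("side"))
for c in ["scene","side"]:
  for d in mark_of("tin1",c)[:8]: print(c,round(d['conf'],2),np.round(d['position']),onz(c,d['position'],0),onz(c,d['position'],.068))
print(tool(s,[.64,-.279,.2],.785))
E
```

```text
[0.66950701 0.13398473 0.19889815] [-1.56055562 -0.00724697 -0.78149075] 0.07276175637451048 [-0.53762149 -0.43278181  0.88093624]
scene 0.87 [342. 221.] [0.63486399 0.18067615 0.        ] [0.65738209 0.13163912 0.068     ]
scene 0.85 [248. 190.] [0.34835112 0.11021878 0.        ] [0.38903202 0.06564823 0.068     ]
scene 0.65 [296. 228.] [0.546014   0.08175199 0.        ] [0.57416453 0.03898602 0.068     ]
scene 0.65 [321. 208.] [0.5591707 0.1859924 0.       ] [0.5864872  0.13661836 0.068     ]
scene 0.58 [238. 347.] [ 0.64182742 -0.28494273  0.        ] [ 0.6639041  -0.30446298  0.068     ]
scene 0.57 [187. 244.] [ 0.34032046 -0.14089718  0.        ] [ 0.38151044 -0.16954884  0.068     ]
side 0.92 [336. 306.] [ 3.42024954e-01  1.11200088e-01 -1.11022302e-16] [0.32257905 0.17976709 0.068     ]
side 0.87 [367. 252.] [ 0.33137706 -0.14718277  0.        ] [ 0.31284806 -0.05636597  0.068     ]
side 0.85 [222. 264.] [0.70973875 0.07433557 0.        ] [0.65862837 0.14607704 0.068     ]
side 0.82 [247. 271.] [0.62627256 0.07388637 0.        ] [0.5823496  0.14566652 0.068     ]
side 0.79 [292. 210.] [ 0.64433699 -0.29294029  0.        ] [ 0.59885847 -0.18957205  0.068     ]
side 0.77 [262. 248.] [ 0.63664142 -0.04282788  0.        ] [0.59182558 0.03900274 0.068     ]
(array([ 26.99,  -0.24, -31.39]), np.float64(-89.8))
```

View pics/s23.png

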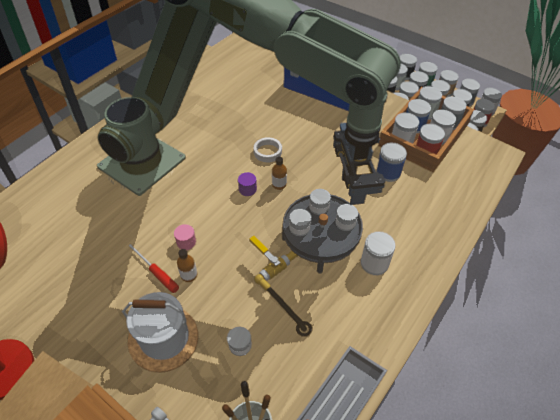

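Call:
apply_moves --pt "85 3 0 -3.5 -6" --pt "85 6 0 -7 -12" --pt "85 9.2 0 -10.7 -18" --pt "85 12.4 0 -14.4 -24" --pt "85 15.6 0 -18.1 -30" --pt "85 18.8 0 -21.8 -36" --pt "85 22 0 -25.5 -42" --pt "85 25 0 -29 -45"

```text
time_s: 40.95
tcp_pos: [0.6383, -0.2505, 0.1904]
tcp_rot: [-1.57, 0.003, 0.007]
force: [0.4, 0.4, -0.3]
grip_width: 0.0775
```

```bash
python3 - <<'E'
from h import *
s=get_state(); print(s['tcp_pos'],s['tcp_rot'])
print(tool(s,[.64,-.281,.2],0))
E
```

```text
[ 0.6383079  -0.25052231  0.19038751] [-1.56979017  0.0027547   0.00658192]
(array([ 0.15, -0.96, -3.05]), np.float64(0.4))
```

Call:
apply_moves --pt "85 0.1 0 -3 0" --pt "85 0.1 0 -3 0" --pt "85 0.1 0 -3 0"

```text
time_s: 41.25
tcp_pos: [0.6398, -0.2786, 0.1904]
tcp_rot: [-1.569, 0.003, 0.003]
force: [0.9, 1.2, 0.2]
grip_width: 0.0778
```

```bash
python3 - <<'E'
from h import *
s=get_state(); print(s['tcp_pos'],s['tcp_rot'])
tins(s,"w24")
E
```

```text
[ 0.63984172 -0.27862578  0.19038941] [-1.56886182  0.00260545  0.00251378]
reg 0.89 [252. 168. 307. 228.] rgb [182. 181. 178.]
reg 0.77 [ 2. 40. 21. 89.] rgb [103.  55.  68.]
mark 0.87 [275.8 191.8] [ 0.6358 -0.2809  0.    ]
```

View pics/w24.png

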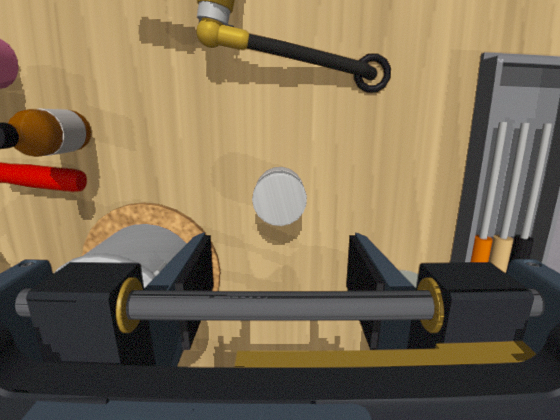

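```bash
python3 - <<'E'
from h import *
s=get_state()
print(onz("wrist",(408,280),.1,s),onz("scene",(250,410),.1,s),onz("side",(270,172),.1,s))
a=onz("wrist",(280,198),.048,s);print(s['tcp_pos'],a);a[2]=.0240;print(tool(s,a,0))
E
```

```text
[ 0.75843268 -0.33830579  0.1       ] [ 0.77765968 -0.40251947  0.1       ] [ 0.75542418 -0.35473541  0.1       ]
[ 0.64053359 -0.27695729  0.19164153] [ 0.64159914 -0.27517239  0.048     ]
(array([ 0.13, 16.76,  0.16]), np.float64(0.3))
```

Call:
apply_moves --pt "85 0.1 4 0.2 0" --pt "85 0.1 8 0.2 0" --pt "85 0.1 12 0.2 0" --pt "85 0.1 15 0.2 0" --pt "85 0.1 16.7 0.2 0" --pt "85 0.1 16.7 0.2 0" --pt "0 0.1 16.7 0.2 0" --pt "0 0.1 16.7 0.2 0"

```text
time_s: 42.2
tcp_pos: [0.6428, -0.2764, 0.0271]
tcp_rot: [-1.572, -0.003, 0.005]
force: [0.6, -0.1, 0.5]
grip_width: 0.0645
```

Call:
apply_moves --pt "0 0 0 0 0" --pt "0 0 0 0 0" --pt "0 0 0 0 0" --pt "0 0 -2 0 0" --pt "0 0 -6 0 0" --pt "0 0 -10 0 0" --pt "0 0 -14 0 0" --pt "0 0 -14 0 0"

```text
time_s: 43.0
tcp_pos: [0.6451, -0.2781, 0.1728]
tcp_rot: [-1.577, -0.013, 0.004]
force: [0.4, 0.3, -0.6]
grip_width: 0.0535
```

```bash
python3 - <<'E'
from h import *
s=get_state(); print(s['tcp_pos'],s['tcp_rot'],s['grip_width'],s['force'])
print(tool(s,[.666,.046,.1635],.785))
E
```

```text
[ 0.64508966 -0.27809364  0.17275304] [-1.57654688 -0.01327565  0.00383448] 0.0535108702999044 [ 0.44222283  0.31476658 -0.60832202]
(array([ 2.2 ,  0.77, 32.41]), np.float64(-44.8))
```

Call:
apply_moves --pt "0 0.2 0 2 -4" --pt "0 0.5 0 6 -10" --pt "0 0.9 0 10.5 -16" --pt "0 1.2 0 15 -22" --pt "0 1.5 0 19.5 -28" --pt "0 1.8 0 24 -34" --pt "0 2.1 0 28 -40" --pt "0 2.4 0 31 -45"

```text
time_s: 43.8
tcp_pos: [0.6638, 0.0363, 0.1642]
tcp_rot: [-1.57, 0.0, 0.795]
force: [0.8, -0.2, -1.7]
grip_width: 0.0537
```

Call:
apply_moves --pt "0 0 0 0.5 0" --pt "0 0 0 0.5 0" --pt "0 0 0 0.5 0"

```text
time_s: 44.1
tcp_pos: [0.6605, 0.036, 0.1647]
tcp_rot: [-1.571, 0.001, 0.788]
force: [0.1, -0.4, -1.5]
grip_width: 0.054
```

```bash
python3 - <<'E'
from h import *
s=get_state(); print(s['tcp_pos'],s['tcp_rot'],s['grip_width'],s['force'])
print(tool(s,[.666,.046,.0945],.785))
save("w25",camera("wrist"))
E
```

```text
[0.66050146 0.03599108 0.16470915] [-1.57091497e+00  9.10739877e-04  7.88100088e-01] 0.05398076076698879 [ 0.11571005 -0.43172261 -1.53756763]
(array([1.1 , 7.02, 0.32]), np.float64(0.2))
```

View pics/w25.png

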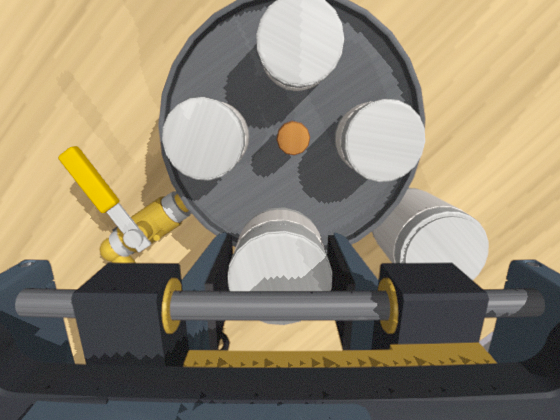

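Call:
apply_moves --pt "0 1.1 1.5 0.2 0" --pt "0 1.1 3 0.2 0" --pt "0 1.1 4.5 0.2 0" --pt "0 1.1 5.8 0.2 0" --pt "0 1.1 6.5 0.2 0" --pt "0 1.1 6.9 0.2 0" --pt "0 1.1 7 0.2 0" --pt "0 1.1 7 0.2 0"

```text
time_s: 44.95
tcp_pos: [0.6675, 0.0463, 0.0956]
tcp_rot: [-1.572, -0.001, 0.789]
force: [0.0, 0.4, -1.4]
grip_width: 0.0537
```

Call:
apply_moves --pt "0 0 0.1 0 0" --pt "0 0 0.2 0 0" --pt "0 0 0.2 0 0"

```text
time_s: 45.25
tcp_pos: [0.6677, 0.0463, 0.0948]
tcp_rot: [-1.572, -0.002, 0.789]
force: [-1.6, 0.6, 5.5]
grip_width: 0.0533
```

Call:
apply_moves --pt "80 0 -0.1 0 0" --pt "80 0 -0.1 0 0" --pt "80 0 -0.1 0 0" --pt "80 0 -2 0 0" --pt "80 0 -6 0 0" --pt "80 0 -10 0 0" --pt "80 0 -12 0 0" --pt "80 0 -12 0 0"

```text
time_s: 46.05
tcp_pos: [0.6689, 0.0464, 0.217]
tcp_rot: [-1.576, -0.006, 0.789]
force: [0.8, -0.4, 0.6]
grip_width: 0.073
```

```bash
python3 - <<'E'
from h import *
s=get_state(); print(s['tcp_pos'],s['tcp_rot'],s['grip_width'],s['force'])
save("w26",camera("wrist"));save("s26",camera("scene"));save("d26",camera("side"))
for c in ["scene","side","wrist"]:
  for d in mark_of("tin1",c)[:8]: print(c,round(d['conf'],2),np.round(d['position']),onz(c,d['position'],.068,s))
print(tool(s,[.524,-.061,.2],-1.78))
E
```

```text
[0.66894924 0.04636606 0.2170314 ] [-1.57598477 -0.0056221   0.78935364] 0.07298370535046093 [ 0.77495594 -0.39039423  0.60097903]
scene 0.83 [324. 246.] [0.66212821 0.03626135 0.068     ]
scene 0.79 [249. 188.] [0.38653097 0.07356534 0.068     ]
scene 0.68 [342. 225.] [0.66438583 0.12149198 0.068     ]
scene 0.67 [320. 209.] [0.58738868 0.1294342  0.068     ]
scene 0.64 [188. 243.] [ 0.38038149 -0.16687669  0.068     ]
side 0.97 [336. 306.] [0.32454736 0.18059539 0.068     ]
side 0.84 [235. 241.] [0.68144756 0.03858307 0.068     ]
side 0.82 [364. 250.] [ 0.32264502 -0.06601334  0.068     ]
side 0.74 [223. 263.] [0.66031425 0.14013904 0.068     ]
side 0.66 [262. 251.] [0.58486737 0.05156811 0.068     ]
side 0.59 [248. 267.] [0.588957   0.13062139 0.068     ]
wrist 0.95 [274. 200.] [0.66818923 0.04044823 0.068     ]
wrist 0.95 [213. 136.] [0.58143614 0.04454667 0.068     ]
wrist 0.82 [340. 134.] [0.66615902 0.13319599 0.068     ]
wrist 0.69 [276. 132.] [0.62141011 0.09018711 0.068     ]
wrist 0.64 [275.  67.] [0.58018056 0.13094926 0.068     ]
(array([-17.84,   1.59,   2.74]), np.float64(-32.8))
```

View pics/s26.png

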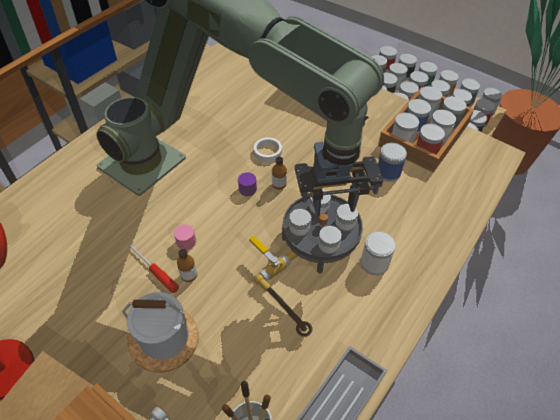

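View pics/d26.png

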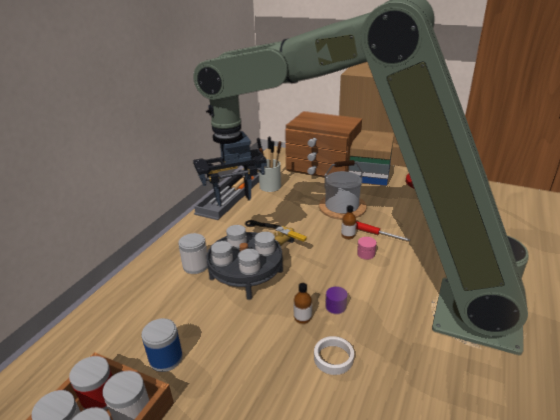

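View pics/w26.png

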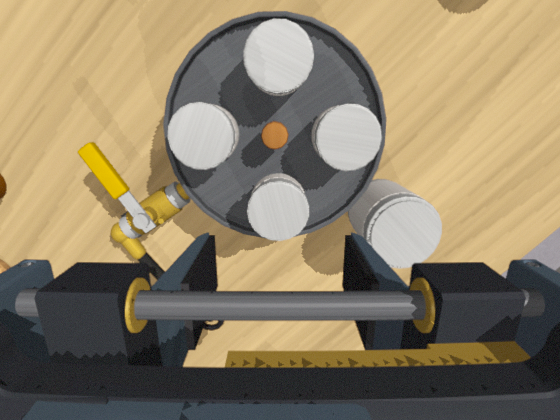

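Call:
apply_moves --pt "60 -2 0 0.3 8" --pt "60 -5 0 0.7 16" --pt "60 -8 0 1.2 24" --pt "60 -11 0 1.6 32" --pt "60 -14 0 2.1 40" --pt "60 -17 0 2.6 48" --pt "60 -17.8 0 2.7 56" --pt "60 -17.8 0 2.7 64"

```text
time_s: 47.15
tcp_pos: [0.5208, -0.0619, 0.2124]
tcp_rot: [-1.572, 0.002, -0.335]
force: [1.0, 0.4, -0.4]
grip_width: 0.0544
```

Call:
apply_moves --pt "35 0 0 0 8.5" --pt "35 0 0 0 17" --pt "35 0 0 0 25.5" --pt "35 0 0 0 34" --pt "35 0 0 0 42.5" --pt "35 0 0 0 51" --pt "35 0 0 0 59.5" --pt "35 0 0 0 68"

```text
time_s: 47.95
tcp_pos: [0.522, -0.061, 0.2121]
tcp_rot: [-1.573, 0.0, -1.521]
force: [-0.3, 0.6, -0.1]
grip_width: 0.0322
```

```bash
python3 - <<'E'
from h import *
s=get_state(); print(s['tcp_pos'],s['tcp_rot'],s['joint_positions'][5])
save("w27",camera("wrist"))
print(tool(s,[.524,-.061,.2],-1.78))
E
```

```text
[ 0.52203813 -0.0610056   0.21211594] [-1.57279639e+00  2.98077445e-04 -1.52056962e+00] 1.3824366463929876
(array([0.01, 1.21, 0.2 ]), np.float64(14.9))
```

View pics/w27.png

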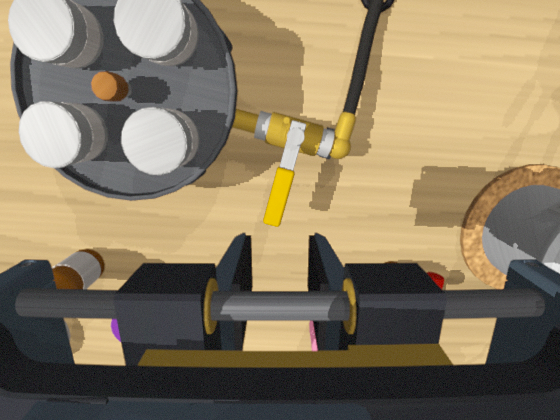

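```bash
python3 - <<'E'
from h import *
s=get_state()
a=onz("wrist",(287,170),.07,s);b=onz("wrist",(272,225),.07,s);p=onz("wrist",(296,136),.07,s)
u=(a-b)[:2];print(a,b,p,(a+b)/2,np.degrees(np.arctan2(u[1],u[0])),np.linalg.norm(u))
m=(a+b)/2;m[2]=.054;ang=np.arctan2(u[1],u[0])
print(tool(s,m,ang-np.pi/2))
E
```

```text
[ 0.55303204 -0.06686551  0.07      ] [ 0.49609123 -0.05457113  0.07      ] [ 0.58571988 -0.07366218  0.07      ] [ 0.52456163 -0.06071832  0.07      ] -12.183991818543504 0.05825296286639826
(array([-0.02, 15.81,  0.28]), np.float64(14.8))
```

Call:
apply_moves --pt "45 0 0 0.3 8" --pt "45 0 3 0.3 14.8" --pt "45 0 7 0.3 14.8" --pt "45 0 11 0.3 14.8" --pt "45 0 14 0.3 14.8" --pt "45 0 15.7 0.3 14.8" --pt "30 0 15.7 0.3 14.8" --pt "30 0 15.7 0.3 14.8"

```text
time_s: 48.8
tcp_pos: [0.5256, -0.061, 0.0561]
tcp_rot: [-1.571, -0.0, -1.772]
force: [0.0, 0.4, 0.3]
grip_width: 0.029
```

```bash
python3 - <<'E'
from h import *
s=get_state(); save("w28",camera("wrist"))
p=np.array([.585,-.0737])
R=Ro.from_euler('xyz',s['tcp_rot']).as_matrix()
print(s['tcp_pos'],s['tcp_rot'],s['force'],s['grip_width'])
a0=167.8
for t in range(0,103,6):
    a=np.radians(a0+t);q=np.r_[p+.062*np.array([np.cos(a),np.sin(a)]),.054]
    print(t,np.round(100*R.T@(q-s['tcp_pos']),2))
E
```

```text
[ 0.5255847  -0.06095559  0.05607163] [-1.57139580e+00 -1.18169313e-04 -1.77150057e+00] [0.04805854 0.42700135 0.28741909] 0.029032958008993914
0 [-0.01  0.21 -0.12]
6 [ 0.64  0.21 -0.1 ]
12 [ 1.28  0.21 -0.  ]
18 [1.91 0.21 0.16]
24 [2.52 0.21 0.38]
30 [3.1  0.21 0.67]
36 [3.65 0.21 1.02]
42 [4.16 0.21 1.42]
48 [4.62 0.21 1.87]
54 [5.04 0.21 2.37]
60 [5.4  0.21 2.91]
66 [5.7  0.21 3.49]
72 [5.94 0.21 4.09]
78 [6.11 0.21 4.71]
84 [6.22 0.2  5.35]
90 [6.26 0.2  6.  ]
96 [6.24 0.2  6.65]
102 [6.14 0.2  7.29]
```

View pics/w28.png

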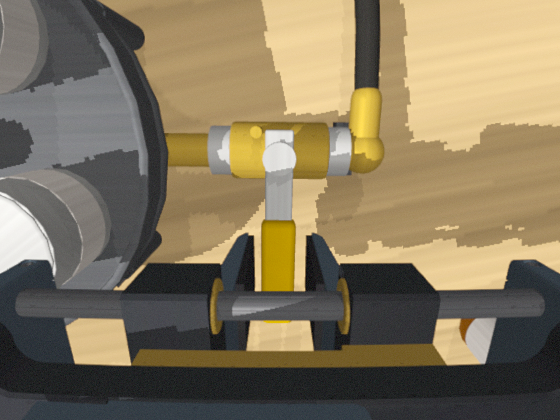

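Call:
apply_moves --pt "30 0.6 0.1 -0.1 -6" --pt "30 1.3 0.1 0 -12" --pt "30 1.9 0.1 0.2 -18" --pt "30 2.5 0.1 0.4 -24" --pt "30 3.1 0.1 0.7 -30" --pt "30 3.6 0.1 1.0 -36" --pt "30 4.2 0.1 1.4 -42" --pt "30 4.6 0.1 1.9 -48"

```text
time_s: 49.65
tcp_pos: [0.5356, -0.1096, 0.0568]
tcp_rot: [-1.569, -0.001, -0.931]
force: [-0.4, 3.5, 1.3]
grip_width: 0.0277
```

```bash
python3 - <<'E'
from h import *
s=get_state()
p=np.array([.585,-.0737])
R=Ro.from_euler('xyz',s['tcp_rot']).as_matrix()
print(s['tcp_pos'],s['tcp_rot'],s['force'],s['grip_width'])
a0=167.8
for t in range(48,108,6):
    a=np.radians(a0+t);q=np.r_[p+.062*np.array([np.cos(a),np.sin(a)]),.054]
    print(t,np.round(100*R.T@(q-s['tcp_pos']),2))
E
```

```text
[ 0.53559907 -0.10960014  0.0568095 ] [-1.56872380e+00 -7.93241019e-04 -9.30693084e-01] [-0.40202596  3.49927582  1.29031944] 0.027749736455183253
48 [-0.02  0.28 -0.09]
54 [ 0.62  0.28 -0.07]
60 [1.27 0.28 0.02]
66 [1.9  0.28 0.18]
72 [2.51 0.28 0.4 ]
78 [3.09 0.28 0.69]
84 [3.64 0.29 1.03]
90 [4.15 0.29 1.44]
96 [4.61 0.29 1.89]
102 [5.03 0.29 2.39]
```

Call:
apply_moves --pt "30 0.6 0.1 -0.1 -6" --pt "30 1.3 0.1 0 -12" --pt "30 1.9 0.1 0.2 -18" --pt "30 2.5 0.1 0.4 -24" --pt "30 3.1 0.1 0.7 -30" --pt "30 3.6 0.1 1.0 -36" --pt "30 4.2 0.1 1.4 -42" --pt "30 4.6 0.1 1.8 -42"

```text
time_s: 50.45
tcp_pos: [0.576, -0.1363, 0.0554]
tcp_rot: [-1.572, 0.002, -0.201]
force: [-13.4, 0.2, 5.2]
grip_width: 0.0277
```

Call:
apply_moves --pt "30 0.2 0 0.1 0" --pt "30 0.4 0 0.2 0" --pt "30 0.4 0 0.2 0"

```text
time_s: 50.75
tcp_pos: [0.576, -0.1357, 0.0545]
tcp_rot: [-1.574, 0.011, -0.203]
force: [-11.9, -3.5, 5.5]
grip_width: 0.0275
```

Call:
apply_moves --pt "30 0.3 0 0 0" --pt "30 0.4 0 0 0" --pt "30 0.4 0 0 0"

```text
time_s: 51.05
tcp_pos: [0.5761, -0.1357, 0.0542]
tcp_rot: [-1.574, 0.019, -0.203]
force: [-19.0, -1.2, 11.2]
grip_width: 0.0274
```

Call:
apply_moves --pt "45 -0.6 0 -0.2 0" --pt "45 -0.9 0 -0.2 0" --pt "45 -0.9 -3 -0.2 0" --pt "45 -0.9 -7 -0.2 0" --pt "45 -0.9 -11 -0.2 0" --pt "45 -0.9 -16 -0.2 0" --pt "45 -0.9 -16 -0.2 0" --pt "45 -0.9 -16 -0.2 0"

```text
time_s: 51.85
tcp_pos: [0.5772, -0.1361, 0.2164]
tcp_rot: [-1.571, -0.006, -0.203]
force: [0.0, 0.5, -1.1]
grip_width: 0.0412
```

```bash
python3 - <<'E'
from h import *
s=get_state(); print(s['tcp_pos'],s['force'])
save("w30",camera("wrist"));save("s30",camera("scene"));save("d30",camera("side"))
E
```

```text
[ 0.57719092 -0.13611213  0.21636602] [ 0.04939725  0.45485064 -1.14281017]
```

View pics/w30.png

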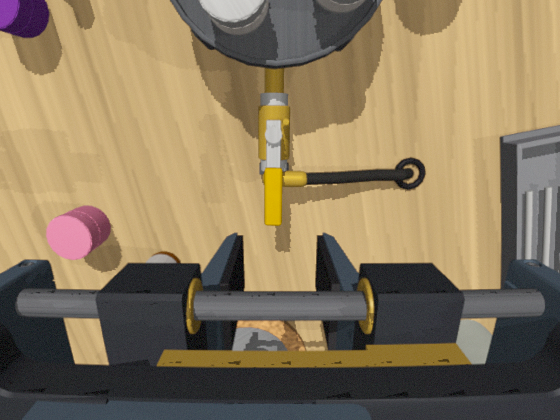

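View pics/s30.png

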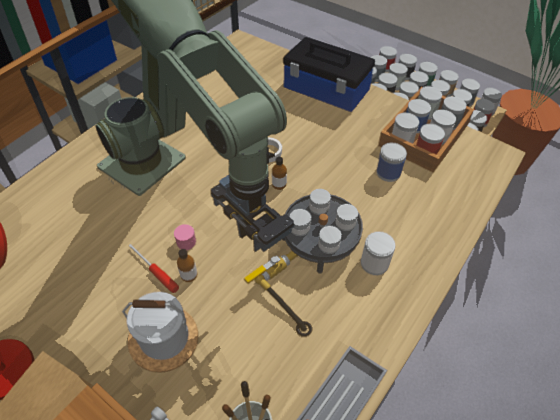

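View pics/d30.png

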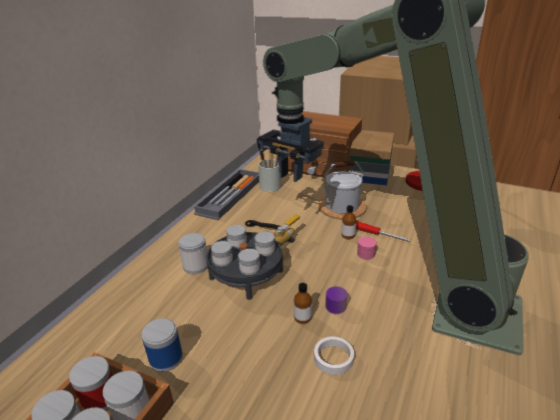

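```bash
python3 - <<'E'
from h import *
s=get_state()
P=lambda u,z:onz("wrist",u,z,s)[:2]
a=P((274,170),.071)-P((273,225),.071);p=P((274.5,70),.037)-P((273,170),.04)
print([np.degrees(np.arctan2(v[1],v[0])) for v in (a,p)], "off was -12.2+... on should be",180-12.2+90-180)
finish_job()
E
```

```text
[np.float64(77.09775941195842), np.float64(77.29889407441236)] off was -12.2+... on should be 77.80000000000001
the job is handed in; nothing more can be done
```

The gas ring is changed over from the glue pot to the wax tins, and I handed the job in at about 52 s of the 200 s allowed. `finish_job` gives no verdict, so what follows is from my own checks.

- **Tap:** I turned it off against its stop (about 19 N) before moving anything. At the end I turned it back on against its stop (also about 19 N). The last wrist picture puts the lever within about 1° of the pipe direction.
- **Glue pot:** I lifted it by its handle and stood it on the cork mat, about 3 mm from the mat's centre by camera. It looks upright in the last pictures.
- **Warming plate:** It lies flat on the ring, centred within a few millimetres.
- **Wax tins:** All four were present. I stood them upright on the plate, each about 62 mm from its centre. The pink and purple look-alikes were left alone.
- **Other things:** Nothing else on the bench shows any visible shift, and the gripper was raised clear of everything when I handed in.

No check failed. The scene and side cameras disagreed by up to 12 mm on absolute positions. They agreed to within about 3 mm on how far the plate sits from the ring centre, well inside the 20 mm allowed. I did not see any tin get knocked, and I looked again before each pick.

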